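# Snap the sprung idler roller into its grinder bracket

### The arm

A 7-joint arm with a two-finger parallel gripper is mounted at the origin on the work surface. World frame = base frame: x ahead of the robot, y to its left, z up, the work surface at z = 0. Lengths are in m, angles in rad, forces in N, time in s.
With the tool pointing down it reaches from about 0.35 to 0.9 m from the base axis. Payload 8.1 kg.
Tool frame: the origin (TCP) lies at the very end of the fingers, on their centre line; the grasp point (between the pads) lies grip_point_offset behind it (grip_point_offset is the distance from the TCP to the grasp point, in m); z points along the fingers, y is the direction in which the jaws open and shut (so a half turn about z gives the same grasp; the last joint's range is limited). The gripper opens to 92 mm and grips with 3 to 60 N. Pads are 19 mm wide; open, the fingers measure 130 mm over their backs; the gripper's body (75 mm by 190 mm) begins 47 mm behind the grasp point.
Start: joints at [-1.219, 0.434, 0.025, 1.573, -0.012, 1.134, -0.075], TCP at [0.275, 0.561, 0.227] pointing down, gripper open.
Joint ranges: [-2.62, 2.62], [-0.44, 2.09], [-1.27, 1.32], [0.08, 2.57], [-1.32, 4.46], [0.12, 2], [-2.74, 2.74]. Speed limits (rad/s): [2.22, 2.22, 3.01, 3.01, 3.14, 3.14, 3.14].

### API

Orientations are given as a rotation vector (axis times angle).
In Python, from cell import * gives the robot as it stands.
- The arm moves only by the tool drive_tool, never from a script. Its argument "increments" is a list of rows, each an object of numbers: "grip": the gripper's target within -1 to 1 (shut at 1, half-way at 0, fully open at -1); "tx", "ty", "tz": the shift along the world's x, y, z normalised to -1 to 1, where 1 is 400 mm; "turn": the turn about the world's z normalised to -1 to 1, where 1 is 60 degrees. In form: [{"grip": .., "tx": .., "ty": .., "tz": .., "turn": ..}, ...]. A call has 1 to 20 rows; each row is the pose to reach, as a shift and turn from the pose measured when the call began; what a row does not reach only later rows make up. A row lasts 1/10 s, in which the tool goes at most 50 mm and 8.59 degrees, less where a joint would pass 70% of its speed; a pose out of reach is approached as far as the arm can. A call with a number of a shift or a turn outside -1 to 1 is refused whole. A call with a gripper value outside its range is refused whole. The fingers move at their own pace and stop on an object; "newtons" is the grip in N (left out, the last holds). Time passes only in rows, so rows that repeat a pose let the fingers close. It gives the time, the measured TCP pose, the force and the opening at its end, in the units of the state.
- observe(): the state, without advancing time (a new reading comes with each control period).
- get_image(name): name is "scene" or "top"; returns the picture (384x512x3 uint8, red, green, blue); there is no depth.
- camera_info(name): a dict with "fx", "fy", "cx", "cy" (pixels), "distortion" ([k1, k2, p1, p2, k3] as OpenCV has them; the pictures are not rectified), "eye" and "rotation" of the camera in the world. Camera axes: x right, y down, z forward; pixel columns grow to the right and rows downward; lengths in m; the calibration is good to about 2 mm. A picture is of the moment at which its call begins. camera_info takes no time and is no camera call.
- sign_off(): hands the job in, once; it reports no verdict.
The state is a dict: "clock": time; "joints": joint angles; "dq": joint speeds; "joint_efforts": joint torques, N m; "position": TCP position; "ee_rot": TCP orientation; "force": force on the tool from outside, world axes, zero at the start; "ft_torque": the same for the moment, N m; "width": opening from 0.0 (shut) to 1.0 (fully open).
Only numpy, scipy, OpenCV 4.12 (cv2) and the standard library are available. Lean on these libraries where they do the work, as an engineer would, in place of code of your own. Each camera call takes 0.05 s, during which the arm holds its last target. There are 200 camera calls.

### The job

Fit the idler roller into the belt grinder's bracket: take it from its wooden rest, push its thick sprung pin into the upright groove of the tall cheek until the roller fits between the cheeks, bring it down, and let the spring drive the short thin pin fully home into the square hole of the low cheek. Leave it level and let go, the sprung pin down on the floor of the groove and the roller's end flush on the low cheek. Be gentle: never load the bracket with more than 25 N, both cheeks taken together (the seated spring alone gives about 10), and leave the knife, the wrench and the bottle where they are.

Things in the scene. Friction and masses are not known exactly. Their poses are not given: they have to be found in the camera images.
- roller: Loose idler roller, about 0.3 kg: black rubber cylinder 32 mm in diameter, 96 mm long with thin aluminium ends 29 mm in diameter. Origin: its middle, on the axis, which is its own y. A thin fixed pin stands out of its +y end, a thick sprung pin (plunger) out of its -y end. Starts level in the rest, axis 34 mm above the table, rubber free to grasp over the middle 56 mm. May spin about its axis.
- pin_tip (a point): Centre of the tip of the thin fixed pin (10 mm in diameter, tapering to 6 mm, 7 mm long), 55 mm from the roller's middle along its +y.
- plunger_tip (a point): Centre of the tip of the thick sprung pin (14 mm in diameter, tip slightly tapered, 22 mm long when free), 70 mm from the roller's middle along -y when free; moves inwards as it is pressed. The free roller is 125 mm long over its pins.
- plunger (a joint): How far the sprung pin is pressed in, m: 0 free, 0.013 at its hard stop. Spring force along the axis: 2.8 N at 0, 0.7 N more per mm, 11.9 N at 13 mm, then hard. About 0.003 when the roller is seated; at least 0.010 while the thin pin goes down inside the low cheek.
- bracket: Fixed steel bracket: base plate 72 x 151 mm, 12 mm thick, two upright cheeks 52 mm wide in x. Tall cheek y = -60 to -78 mm, 104 mm high, grooved on its inner face; low cheek y = 48 to 58 mm, 74 mm high, with a square hole. Origin: underside, below the middle of the seated roller; z up. Seated, the roller lies along the bracket's y, its +y end to the bracket's +y, axis 62 mm up.
- hole (a point): Centre of the square hole, 13 x 13 mm, right through the low cheek along y, at its inner face (bracket x 0, y 48, z 62 mm). From this face to the groove's back are 115 mm. Axes parallel to the bracket's.
- groove_end (a point): Where the sprung pin's tip centre finally rests, on the groove's back wall (bracket x 0, y -67, z 62 mm). The upright groove is open at the top, 17 mm wide, 7 mm deep, its floor 55 mm up (a pin on it has its axis 62 mm up). Above 88 mm it widens to 36 mm at the top; its back is straight to the top. Axes parallel to the bracket's.
- rest: Fixed wooden rest, 68 x 120 mm, 30 mm high, with two pairs of V supports 36 mm either side of its middle; origin: centre of its underside. The roller starts in it, along its y, the roller's middle 34 mm above the origin.
- knife: Bystander: knife with a wooden handle lying flat, about 290 mm long, origin under the joint of blade and handle.
- wrench: Bystander: steel wrench lying flat.
- oil: Bystander: small upright bottle, 56 mm in diameter, 150 mm high; origin at its foot.
There are look-alikes about, which are no part of the job. What is meant by the roller is not turquoise, white or yellow, and is the larger of those in its own colour.

How it is judged:
By the outcome, as a careful person would: the job done as asked, in the order asked, and still so for the second after the job is handed in, with the robot touching nothing.
It also fails if it takes over 61 s, if anything falls off the work surface, if the arm or the gripper's body presses on something with over 40 N, if the wrist force passes 120 N, or if a joint passes its speed limit or range.

## Working session

There is one attempt and no reset: what is moved stays moved. The work goes in short steps, Python scripts to look and compute and a tool call to move; the robot and the scene stay as the last step left them, time stands still between calls to the robot, and variables do not carry over. Pictures are saved under pics/ and viewed, about 8 in all and at most 12, crops included, and the job is handed in when it is done.

Besides the shell and the picture viewer there is one more tool, called after ">>>" by a JSON object that holds its "api" and its "payload". drive_tool: Moves the arm, as the interface text tells. Its arguments: {"type":"object","properties":{"increments":{"type":"array","items":{"type":"object","properties":{"grip":{"type":"number"},"tx":{"type":"number"},"ty":{"type":"number"},"tz":{"type":"number"},"turn":{"type":"number"}}}},"newtons":{"type":"number"}},"required":["increments"]}

```bash
mkdir -p pics; ls; cat > h.py <<'E'
from cell import *
import numpy as np, cv2
def ray(cam,uv):
    c=camera_info(cam);K=np.array([[c['fx'],0,c['cx']],[0,c['fy'],c['cy']],[0,0,1.]])
    p=cv2.undistortPoints(np.array(uv,float).reshape(-1,1,2),K,np.array(c['distortion'],float)).reshape(-1,2)
    d=np.c_[p,np.ones(len(p))]@np.array(c['rotation']).T
    return np.array(c['eye']),d
def onz(cam,uv,z):
    e,d=ray(cam,uv);z=np.broadcast_to(z,len(d));t=(z-e[2])/d[:,2]
    return e+d*t[:,None]
def proj(cam,P):
    c=camera_info(cam);K=np.array([[c['fx'],0,c['cx']],[0,c['fy'],c['cy']],[0,0,1.]])
    R=np.array(c['rotation']).T;t=-R@np.array(c['eye'])
    return cv2.projectPoints(np.array(P,float).reshape(-1,1,3),cv2.Rodrigues(R)[0],t,K,np.array(c['distortion'],float))[0].reshape(-1,2)
def shot(cam,name):
    im=get_image(cam)[:,:,::-1].copy();cv2.imwrite(f'pics/{name}_raw.png',im);return im
E
python3 - <<'E'
from h import *
a=shot('top','t0');b=shot('scene','s0')
for c in('top','scene'):print(camera_info(c))
print(observe())
cv2.imwrite('pics/both.png',cv2.resize(np.vstack([a,b]),(800,1200))[:, :] if 0 else np.hstack([a,b])[:, :1024] if 0 else a)
cv2.imwrite('pics/t0.png',cv2.resize(a,(800,600)));cv2.imwrite('pics/s0.png',cv2.resize(b,(800,600)))
E
```

```text
pics
{'fx': 351.7668038301777, 'fy': 351.7668038301777, 'cx': 253.00779386955585, 'cy': 190.2896145268658, 'distortion': array([-0.05737735,  0.        ,  0.        ,  0.        ,  0.        ]), 'eye': array([0.41617231, 0.02892093, 0.86311284]), 'rotation': array([-2.13025852,  2.1925648 , -0.12222337])}
{'fx': 428.2789377324942, 'fy': 428.2789377324942, 'cx': 257.93555224090176, 'cy': 189.99229417040777, 'distortion': array([-0.16602634,  0.        ,  0.        ,  0.        ,  0.        ]), 'eye': array([1.29885633, 0.19890861, 0.70352464]), 'rotation': array([-1.50528997, -1.93111783,  0.91410296])}
{'clock': 0.1, 'joints': array([-1.21860091,  0.43513113,  0.02498395,  1.57400498, -0.0116245 ,
        1.13400606, -0.07510116]), 'dq': array([ 0.00085519, -0.00182135,  0.00024137, -0.00145743, -0.00019877,
       -0.00033164,  0.00201858]), 'joint_efforts': array([ 3.48188449e-03, -6.69120526e+01,  9.88196768e-01, -3.15144682e+01,
       -6.04443764e-02,  3.74585821e-02,  9.64658898e-05]), 'position': array([0.27439236, 0.56103256, 0.22603778]), 'ee_rot': array([-7.08341039e-01, -3.06048053e+00,  2.18113790e-03]), 'force': array([-0.39731316,  0.35759267,  0.58173775]), 'ft_torque': array([ 0.00409828, -0.05696038, -0.01478206]), 'width': 0.9967645148696249}
```

View pics/t0.png

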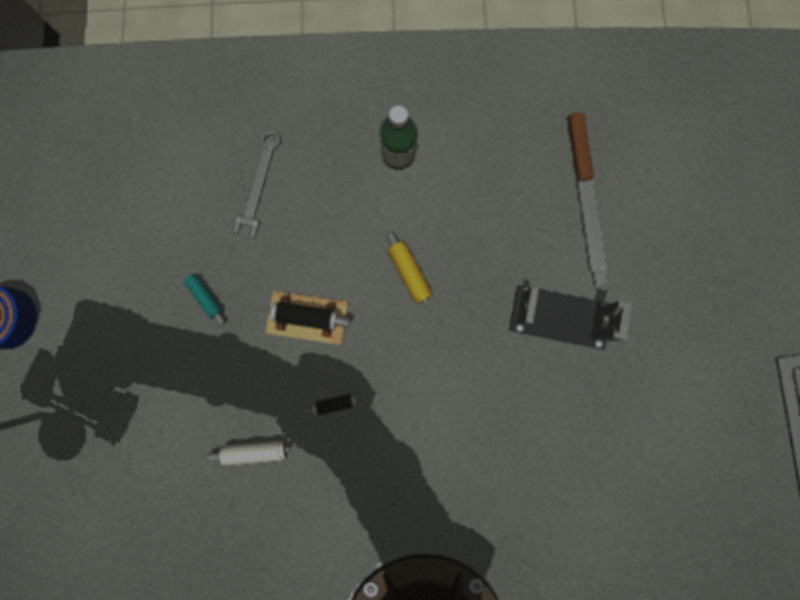

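View pics/s0.png

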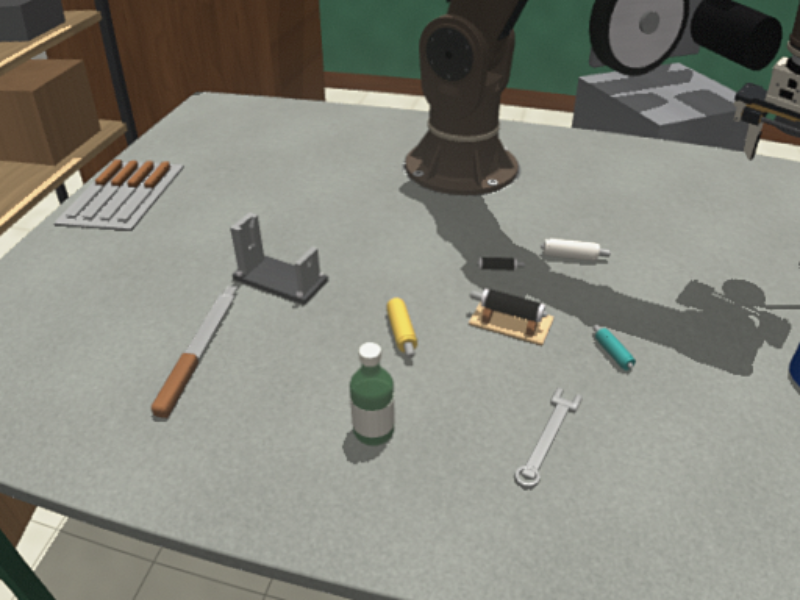

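```bash
python3 - <<'E'
from h import *
a=cv2.imread('pics/t0_raw.png');b=cv2.imread('pics/s0_raw.png')
def cr(im,u,v,w=72,h=54):
    return cv2.resize(cv2.convertScaleAbs(im[v-h//2:v+h//2,u-w//2:u+w//2],alpha=1.6),(400,300),interpolation=cv2.INTER_CUBIC)
# centers
print('top roller crop origin',196-36,203-27,'scene',328-36,199-27,'bracket top',365-48,203-36,'scene',178-48,165-36)
cv2.imwrite('pics/c1.png',np.vstack([np.hstack([cr(a,196,203),cr(b,328,199)]),np.hstack([cr(a,365,203,96,72),cr(b,178,165,96,72)])]))
E
```

```text
top roller crop origin 160 176 scene 292 172 bracket top 317 167 scene 130 129
```

View pics/c1.png

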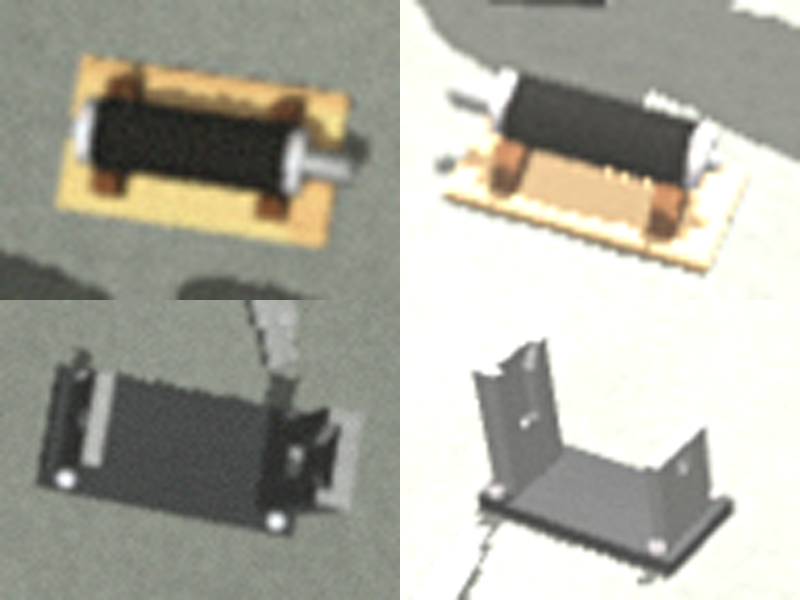

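The roller meant is the black one in the rest (top view raw px ≈(195,202)). It is the larger of the two black ones; the other, at ≈(213,259), is a small look-alike, and the rest are turquoise, white or yellow. Its long thick pin points right (world −y), and the bracket's tall cheek is also on the right, at raw px ≈(398,205).

```bash
python3 - <<'E'
from h import *
a=cv2.imread('pics/t0_raw.png')
g=cv2.cvtColor(a,cv2.COLOR_BGR2GRAY);g=cv2.GaussianBlur(g,(3,3),0)
hsv=cv2.cvtColor(a,cv2.COLOR_BGR2HSV)
def comps(m,x0,y0,x1,y1,minA):
    s=np.zeros_like(m);s[y0:y1,x0:x1]=m[y0:y1,x0:x1]
    n,l,st,c=cv2.connectedComponentsWithStats(s)
    for i in range(1,n):
        if st[i,4]>=minA:
            r=cv2.minAreaRect(np.argwhere(l==i)[:,::-1].astype(np.float32))
            print(st[i],c[i].round(2),'rect',np.round(cv2.boxPoints(r),1).tolist(),'ang',round(r[2],1))
print('table',g[230:240,300:310].mean())
print('bright bracket');comps((g>105).astype(np.uint8)*255,317,175,412,235,8)
print('dark plate');comps((g<50).astype(np.uint8)*255,317,175,412,235,60)
print('rubber');comps((g<35).astype(np.uint8)*255,160,176,232,230,40)
print('rest');comps(cv2.inRange(hsv,(8,70,80),(30,255,255)),160,176,232,230,40)
print('roller white');comps(((hsv[...,1]<50)&(hsv[...,2]>115)).astype(np.uint8)*255,160,176,232,230,4)
E
```

```text
table 91.96
bright bracket
[382 175   5   7  20] [383.45 177.15] rect [[382.0, 175.0], [386.0, 175.0], [386.0, 181.0], [382.0, 181.0]] ang 90.0
[338 185   5  21  48] [340.1 195.1] rect [[337.20001220703125, 204.89999389648438], [340.8999938964844, 184.8000030517578], [343.1000061035156, 185.1999969482422], [339.3999938964844, 205.3000030517578]] ang 10.3
[395 195   8  21  62] [399.48 205.77] rect [[394.8999938964844, 214.8000030517578], [397.29998779296875, 194.39999389648438], [402.29998779296875, 195.0], [400.0, 215.3000030517578]] ang 6.7
[331 208   4   4  10] [332.3 209.7] rect [[330.5, 209.5], [332.0, 208.0], [334.0, 210.0], [332.5, 211.5]] ang 45.0
[382 219   3   3   8] [382.88 219.88] rect [[382.0, 219.0], [384.0, 219.0], [384.0, 221.0], [382.0, 221.0]] ang 90.0
dark plate
[ 327  184   70   37 1563] [362.84 202.96] rect [[325.79998779296875, 211.5], [330.6000061035156, 182.10000610351562], [398.1000061035156, 193.39999389648438], [393.20001220703125, 222.6999969482422]] ang 9.5
rubber
[177 193  35  18 391] [193.35 201.43] rect [[176.0, 206.10000610351562], [178.5, 192.0], [211
[... 219 characters left out ...]
, [181.8000030517578, 196.3000030517578]] ang 8.1
[185 187  38  15 216] [204.54 192.87] rect [[183.5, 194.3000030517578], [185.3000030517578, 185.3000030517578], [222.6999969482422, 192.6999969482422], [220.8000030517578, 201.8000030517578]] ang 11.3
[170 202  50  19 403] [195.68 212.52] rect [[169.60000610351562, 212.89999389648438], [171.39999389648438, 201.0], [220.0, 208.5], [218.1999969482422, 220.3000030517578]] ang 8.7
roller white
[173 195   3  10  23] [174.09 199.35] rect [[173.0, 195.0], [175.0, 195.0], [175.0, 204.0], [173.0, 204.0]] ang 90.0
[212 201   9   9  27] [214.26 204.96] rect [[209.5, 202.3000030517578], [217.5, 199.3000030517578], [220.0, 206.0], [212.0, 209.0]] ang 69.4
```

```bash
python3 - <<'E'
from h import *
lo=onz('top',[(340.2,195.05)],.074)[0];ta=onz('top',[(398.6,204.9)],.104)[0]
print('low',lo,'tall',ta,'dist(125.5)',np.linalg.norm((lo-ta)[:2]))
d=(lo-ta)[:2];yaw=np.arctan2(-d[0],d[1]);print('bracket yaw deg',np.degrees(yaw))
u=d/np.linalg.norm(d);o1=lo[:2]-u*53;o1=lo[:2]-u*.053;o2=ta[:2]+u*.0725;print('origin',o1,o2)
for nm,c,z in(('plate',[[325.8,211.5],[330.6,182.1],[398.1,193.4],[393.2,222.7]],.012),):
    P=onz('top',c,z);print(nm,P[:,:2].round(4).tolist(),np.degrees(np.arctan2(-(P[1]-P[2])[0],(P[1]-P[2])[1])),np.degrees(np.arctan2(-(P[0]-P[3])[0],(P[0]-P[3])[1])))
s=onz('top',[(332.3,209.7),(382.9,219.9)],.013);e=(s[0]-s[1])[:2];print('screws',s,np.linalg.norm(e),np.degrees(np.arctan2(-e[0],e[1])))
W=onz('top',[(173.6,199.35),(212,204.8)],.038);r=onz('top',[[176,206.1],[178.5,192],[211.2,197.9],[208.6,212]],.04)
e=(W[0]-W[1])[:2];print('roller ends',W,np.linalg.norm(e),np.degrees(np.arctan2(-e[0],e[1])))
print('rubber',r.mean(0),r[:,:2]);e=((r[0]+r[1]-r[2]-r[3])/2)[:2];print(np.linalg.norm(e),np.degrees(np.arctan2(-e[0],e[1])))
q=proj('scene',[[*o1,.074],[*o2,.104],[*(o1+u*.053),.074],[*(o1-u*.0725),.104],[*(o1),.0]]);print(q)
from scipy.spatial.transform import Rotation as R
o=observe();print(R.from_rotvec(o['ee_rot']).as_matrix().round(3))
E
```

```text
Traceback (most recent call last):
  File "h.py", line 9, in onz
    e,d=ray(cam,uv);z=np.broadcast_to(z,len(d));t=(z-e[2])/d[:,2]
                                                           ~^^^^^
IndexError: too many indices for array: array is 1-dimensional, but 2 were indexed
```

```bash
sed -i "s/np.array(c\['rotation'\])/cv2.Rodrigues(np.array(c['rotation'],float))[0]/g" h.py; cat > m1.py <<'E'
from h import *
lo=onz('top',[(340.2,195.05)],.074)[0];ta=onz('top',[(398.6,204.9)],.104)[0]
print('low',lo,'tall',ta,'dist(125.5)',np.linalg.norm((lo-ta)[:2]))
d=(lo-ta)[:2];yaw=np.arctan2(-d[0],d[1]);print('bracket yaw deg',np.degrees(yaw))
u=d/np.linalg.norm(d);o1=lo[:2]-u*.053;o2=ta[:2]+u*.0725;print('origin',o1,o2)
ang=lambda e:np.degrees(np.arctan2(-e[0],e[1])).round(2)
P=onz('top',[[325.8,211.5],[330.6,182.1],[398.1,193.4],[393.2,222.7]],.012);print('plate',P[:,:2].round(4).tolist(),ang(P[1]-P[2]),ang(P[0]-P[3]))
s=onz('top',[(332.3,209.7),(382.9,219.9)],.013);e=(s[0]-s[1])[:2];print('screws',s.round(4).tolist(),np.linalg.norm(e),ang(e))
W=onz('top',[(173.6,199.35),(212,204.8)],.038);r=onz('top',[[176,206.1],[178.5,192],[211.2,197.9],[208.6,212]],.04)
e=(W[0]-W[1])[:2];print('roller ends',W.round(4).tolist(),np.linalg.norm(e),ang(e))
e=((r[0]+r[1]-r[2]-r[3])/2)[:2];print('rubber',r.mean(0),np.linalg.norm(e),ang(e))
print('scene px',proj('scene',[[*lo],[*ta],[*o1,0]]).round(1).tolist())
from scipy.spatial.transform import Rotation as R
o=observe();print(R.from_rotvec(o['ee_rot']).as_matrix().round(3).tolist())
E
python3 m1.py
```

```text
low [ 0.49044384 -0.16783981  0.074     ] tall [ 0.4622653  -0.28758864  0.104     ] dist(125.5) 0.12301955351515222
bracket yaw deg -13.241582467300281
origin [ 0.4783038 -0.2194307] [ 0.47887196 -0.2170162 ]
plate [[0.4573, -0.146], [0.5288, -0.1615], [0.4961, -0.3268], [0.425, -0.3094]] -11.18 -11.18
screws [[0.4611, -0.1618, 0.013], [0.4326, -0.2841, 0.013]] 0.12558031616868448 -13.14
roller ends [[0.495, 0.2171, 0.038], [0.4796, 0.1263, 0.038]] 0.0920467172685913 -9.67
rubber [0.48729669 0.16948454 0.04      ] 0.07858870293432353 -11.82
scene px [[196.4, 162.5], [156.2, 140.7], [182.6, 179.7]]
[[-0.898, 0.439, -0.001], [0.439, 0.898, -0.001], [-0.0, -0.001, -1.0]]
```

>>> {"api": "drive_tool", "payload": {"increments": [{"grip":-1,"tx":0.53,"ty":-0.98,"tz":0,"turn":-1},{"grip":-1,"tx":0.53,"ty":-0.98,"tz":0,"turn":-1},{"grip":-1,"tx":0.53,"ty":-0.98,"tz":0,"turn":-1},{"grip":-1,"tx":0.53,"ty":-0.98,"tz":0,"turn":-1},{"grip":-1,"tx":0.53,"ty":-0.98,"tz":0,"turn":-1},{"grip":-1,"tx":0.53,"ty":-0.98,"tz":0,"turn":-1},{"grip":-1,"tx":0.53,"ty":-0.98,"tz":0,"turn":-1},{"grip":-1,"tx":0.53,"ty":-0.98,"tz":0,"turn":-1},{"grip":-1,"tx":0.53,"ty":-0.98,"tz":0,"turn":-1},{"grip":-1,"tx":0.53,"ty":-0.98,"tz":0,"turn":-1},{"grip":-1,"tx":0.53,"ty":-0.98,"tz":0,"turn":-1},{"grip":-1,"tx":0.53,"ty":-0.98,"tz":0,"turn":-1}]}}

```text
clock: 1.3
position: [0.4857, 0.1702, 0.2257]
ee_rot: [-2.141, -2.297, 0.002]
force: [-1.0, 1.4, -0.8]
width: 1.001
```

```bash
python3 -c "
import cell;print({k:v for k,v in vars(cell).items() if isinstance(v,(int,float))})
print(cell.observe())"
```

```text
{'grip_point_offset': 0.0188}
{'clock': 1.3, 'joints': array([-0.75478227,  0.2605302 ,  0.39427853,  1.8627805 , -0.11587841,
        1.04247689, -0.24352682]), 'dq': array([-0.01447173, -0.00073553, -0.00492313,  0.0012109 ,  0.00224149,
        0.00064471,  0.0020656 ]), 'joint_efforts': array([ 1.43044017e+00, -4.84780490e+01,  4.49804753e+00, -2.97608864e+01,
        4.89911065e-02,  2.32195063e-02,  1.20613622e-02]), 'position': array([0.48570231, 0.17021087, 0.22574909]), 'ee_rot': array([-2.14096025e+00, -2.29676971e+00,  2.29469377e-03]), 'force': array([-1.02569694,  1.40639233, -0.83156512]), 'ft_torque': array([-0.07796388,  0.01773787,  0.0530833 ]), 'width': 1.0012804327675517}
```

>>> {"api": "drive_tool", "payload": {"increments": [{"grip":-1,"tx":0.004,"ty":0.001,"tz":-0.1,"turn":-0.14},{"grip":-1,"tx":0.004,"ty":0.001,"tz":-0.2,"turn":-0.245},{"grip":-1,"tx":0.004,"ty":0.001,"tz":-0.3,"turn":-0.245},{"grip":-1,"tx":0.004,"ty":0.001,"tz":-0.38,"turn":-0.245},{"grip":-1,"tx":0.004,"ty":0.001,"tz":-0.43,"turn":-0.245},{"grip":-1,"tx":0.004,"ty":0.001,"tz":-0.46,"turn":-0.245},{"grip":-1,"tx":0.004,"ty":0.001,"tz":-0.48,"turn":-0.245},{"grip":-1,"tx":0.004,"ty":0.001,"tz":-0.5,"turn":-0.245},{"grip":-1,"tx":0.004,"ty":0.001,"tz":-0.512,"turn":-0.245},{"grip":-1,"tx":0.004,"ty":0.001,"tz":-0.519,"turn":-0.245},{"grip":-1,"tx":0.004,"ty":0.001,"tz":-0.519,"turn":-0.245}]}}

```text
clock: 2.4
position: [0.4875, 0.1707, 0.0183]
ee_rot: [-2.417, -2.004, 0.001]
force: [0.6, -0.3, 0.5]
width: 0.999
```

```bash
python3 - <<'E'
from h import *
b=shot('scene','s1');a=shot('top','t1')
cr=lambda im,u,v,w=112,h=112:cv2.resize(cv2.convertScaleAbs(im[v-h//2:v+h//2,u-w//2:u+w//2],alpha=1.4),(400,400),interpolation=cv2.INTER_CUBIC)
cv2.imwrite('pics/c2.png',np.hstack([cr(a,196,203),cr(b,328,180)]))
E
```

```text
(no output)
```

View pics/c2.png

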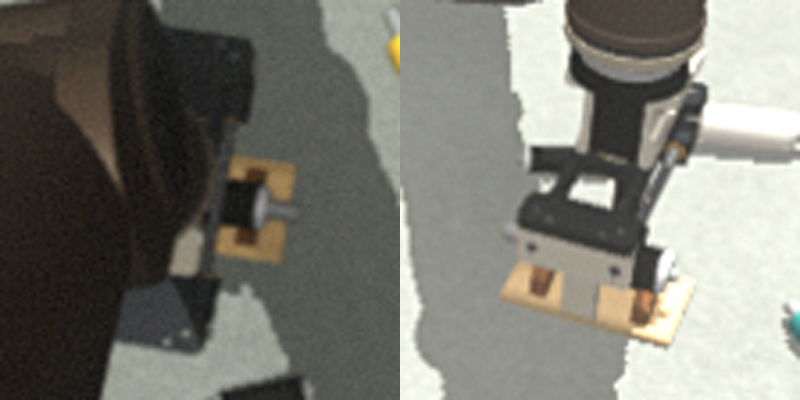

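Top view: the fingers straddle the rubber mid-length, roller end at crop (260,205). Scene view: a finger stands between the two V supports. Closing now.

>>> {"api": "drive_tool", "payload": {"newtons": 45, "increments": [{"grip":1},{"grip":1},{"grip":1},{"grip":1},{"grip":1},{"grip":1},{"grip":1},{"grip":1},{"grip":1},{"grip":1}]}}

```text
invalid input
```

>>> {"api": "drive_tool", "payload": {"newtons": 45, "increments": [{"grip":1,"tx":0,"ty":0,"tz":0,"turn":0},{"grip":1,"tx":0,"ty":0,"tz":0,"turn":0},{"grip":1,"tx":0,"ty":0,"tz":0,"turn":0},{"grip":1,"tx":0,"ty":0,"tz":0,"turn":0},{"grip":1,"tx":0,"ty":0,"tz":0,"turn":0},{"grip":1,"tx":0,"ty":0,"tz":0,"turn":0},{"grip":1,"tx":0,"ty":0,"tz":0,"turn":0},{"grip":1,"tx":0,"ty":0,"tz":0,"turn":0}]}}

```text
clock: 3.3
position: [0.4883, 0.1706, 0.0187]
ee_rot: [-2.418, -2.004, -0.001]
force: [10.1, -3.9, 3.1]
width: 0.356
```

>>> {"api": "drive_tool", "payload": {"increments": [{"grip":1,"tx":0,"ty":0,"tz":0.02,"turn":0},{"grip":1,"tx":0,"ty":0,"tz":0.07,"turn":0},{"grip":1,"tx":0,"ty":0,"tz":0.15,"turn":0},{"grip":1,"tx":0,"ty":0,"tz":0.25,"turn":0},{"grip":1,"tx":0,"ty":0,"tz":0.35,"turn":0},{"grip":1,"tx":0,"ty":0,"tz":0.45,"turn":0},{"grip":1,"tx":0,"ty":-0.1,"tz":0.45,"turn":0},{"grip":1,"tx":-0.025,"ty":-0.22,"tz":0.45,"turn":-0.03},{"grip":1,"tx":-0.025,"ty":-0.34,"tz":0.45,"turn":-0.03},{"grip":1,"tx":-0.025,"ty":-0.46,"tz":0.45,"turn":-0.03},{"grip":1,"tx":-0.025,"ty":-0.58,"tz":0.45,"turn":-0.03},{"grip":1,"tx":-0.025,"ty":-0.7,"tz":0.45,"turn":-0.03},{"grip":1,"tx":-0.025,"ty":-0.82,"tz":0.45,"turn":-0.03},{"grip":1,"tx":-0.025,"ty":-0.91,"tz":0.45,"turn":-0.03},{"grip":1,"tx":-0.025,"ty":-0.96,"tz":0.45,"turn":-0.03},{"grip":1,"tx":-0.025,"ty":-0.96,"tz":0.45,"turn":-0.03},{"grip":1,"tx":-0.025,"ty":-0.96,"tz":0.45,"turn":-0.03}]}}

```text
clock: 5.0
position: [0.4777, -0.213, 0.1985]
ee_rot: [-2.449, -1.964, -0.0]
force: [0.4, 0.3, -3.5]
width: 0.338
```

```bash
python3 - <<'E'
from h import *
b=shot('scene','s2');a=shot('top','t2');o=observe()
print(o['position'],o['force'],o['ft_torque'],o['width'])
y=np.radians(-12.5);u=np.array([-np.sin(y),np.cos(y),0])
c=o['position']+[0,0,.0153]
q=proj('scene',[c,c+u*.048,c-u*.048,c+u*.055,c-u*.07]);print('scene',q.round(1).tolist())
q=proj('top',[c,c+u*.048,c-u*.048,c-u*.07]);print('top',q.round(1).tolist())
cr=lambda im,u,v,w=130,h=130:cv2.resize(cv2.convertScaleAbs(im[v-h//2:v+h//2,u-w//2:u+w//2],alpha=1.3),(400,400),interpolation=cv2.INTER_CUBIC)
cv2.imwrite('pics/c3.png',np.hstack([cr(a,375,205),cr(b,175,120)]))
E
```

```text
[ 0.47821137 -0.21184918  0.19848167] [ 0.01049541  0.13205921 -2.13609984] [-0.04667001  0.06928819 -0.02391857] 0.3372070683800257
scene [[175.7, 109.3], [192.5, 113.5], [159.6, 105.3], [195.0, 114.2], [152.5, 103.5]]
top [[382.0, 193.3], [356.9, 188.5], [407.0, 198.1], [418.3, 200.3]]
```

View pics/c3.png

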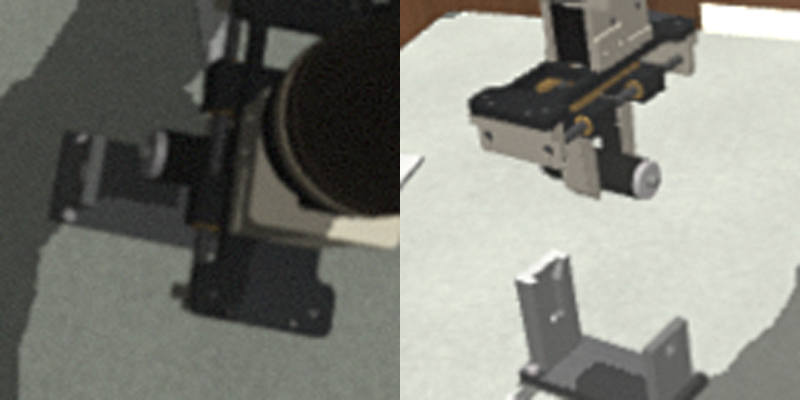

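Top view: the held roller's +y end is at crop (150,152), bracket below left. Scene view: end face at crop (648,178), so the roller sits level and about 4 mm toward −y of the TCP. One refinement of the bracket's line and yaw from the first top picture.

```bash
cat > m2.py <<'E'
from h import *
g=cv2.GaussianBlur(cv2.cvtColor(cv2.imread('pics/t0_raw.png'),cv2.COLOR_BGR2GRAY),(3,3),0).astype(float)
ang=lambda e:np.degrees(np.arctan2(-e[0],e[1])).round(2)
# lower long plate edge: per column row where gray crosses 68
pts=[]
for c in range(337,378):
    r0=int(211+(c-332)*.19)-2
    col=g[r0-3:r0+9,c];k=np.where((col[:-1]<66)&(col[1:]>=66))[0]
    if len(k):k=k[0];pts.append((c,r0-3+k+(66-col[k])/(col[k+1]-col[k])))
pts=np.array(pts,np.float32);vx,vy,x0,y0=cv2.fitLine(pts,cv2.DIST_HUBER,0,.01,.01).ravel()
print(len(pts),'px ang',np.degrees(np.arctan(vy/vx)))
E_=onz('top',[(x0-20*vx,y0-20*vy),(x0+20*vx,y0+20*vy)],.012);e=E_[0]-E_[1];yaw=ang(e);print('plate edge yaw',yaw)
for Y in (-12.5,-13.2):
    y=np.radians(Y);n=np.array([np.cos(y),np.sin(y)]);u=np.array([-np.sin(y),np.cos(y)])
    w=lambda uv,z:onz('top',[uv],z)[0][:2]
    pc=w((340.2,195.05),.074);pt=w((398.6,204.9),.104)
    print(Y,'perp: edge',E_.mean(0)[:2]@n+.036,'low',pc@n,'tall',pt@n,'along low',pc@u-.053,'tall',pt@u+.0725)
    o=observe()['position'][:2];print('   tcp perp',o@n,'along',o@u)
print(np.round(g[182:212,338:344].sum(1)).astype(int).tolist())
E
python3 m2.py
```

```text
41 px ang 11.346468
plate edge yaw -13.09
-12.5 perp: edge 0.5135892838588163 low 0.5151455439463557 tall 0.5135533394653289 along low -0.11070986490969636 tall -0.10821911428533477
   tcp perp 0.512728410199308 along -0.10332362661830831
-13.2 perp: edge 0.5150871165185622 low 0.5158121399272981 tall 0.5157228583753977 along low -0.10441202446221637 tall -0.10193154557928093
   tcp perp 0.5139524499366556 along -0.09705191212531057
[508, 498, 501, 515, 520, 521, 530, 543, 558, 565, 571, 578, 584, 586, 578, 570, 564, 556, 547, 536, 525, 521, 517, 490, 415, 329, 285, 280, 280, 280]
```

>>> {"api": "drive_tool", "payload": {"increments": [{"grip":1,"tx":0.0128,"ty":0.033,"tz":0,"turn":-0.011},{"grip":1,"tx":0.0128,"ty":0.033,"tz":-0.05,"turn":-0.011},{"grip":1,"tx":0.0128,"ty":0.033,"tz":-0.1,"turn":-0.011},{"grip":1,"tx":0.0128,"ty":0.033,"tz":-0.15,"turn":-0.011},{"grip":1,"tx":0.0128,"ty":0.033,"tz":-0.2,"turn":-0.011},{"grip":1,"tx":0.0128,"ty":0.033,"tz":-0.25,"turn":-0.011},{"grip":1,"tx":0.0128,"ty":0.033,"tz":-0.28,"turn":-0.011},{"grip":1,"tx":0.0128,"ty":0.033,"tz":-0.296,"turn":-0.011},{"grip":1,"tx":0.0128,"ty":0.033,"tz":-0.296,"turn":-0.011},{"grip":1,"tx":0.0128,"ty":0.033,"tz":-0.296,"turn":-0.011}]}}

```text
clock: 6.1
position: [0.4838, -0.1986, 0.0807]
ee_rot: [-2.458, -1.954, -0.002]
force: [0.6, -0.5, -2.3]
width: 0.338
```

```bash
cat > look.py <<'E'
from h import *
import sys
n=sys.argv[1];b=shot('scene','s'+n);a=shot('top','t'+n);o=observe()
y=np.radians(-13.15);nn=np.array([np.cos(y),np.sin(y)]);u=np.array([-np.sin(y),np.cos(y)])
p=o['position'];f=o['force'];print('perp',p[:2]@nn,'along',p[:2]@u,'z',p[2],'F perp/along/z',f[:2]@nn,f[:2]@u,f[2],'M',o['ft_torque'],o['width'])
cr=lambda im,u,v,w=100,h=100:cv2.resize(cv2.convertScaleAbs(im[v-h//2:v+h//2,u-w//2:u+w//2],alpha=1.5),(400,400),interpolation=cv2.INTER_CUBIC)
cv2.imwrite(f'pics/c{n}.png',np.hstack([cr(a,365,203),cr(b,178,150)]))
E
python3 look.py 4
```

```text
perp 0.5164707256070945 along -0.08353020841343144 z 0.08090093819410313 F perp/along/z 0.6142082455140582 -0.5794177643370088 -1.784397663098085 M [-0.08645109  0.04417824  0.06704973] 0.33779437858167943
```

View pics/c4.png

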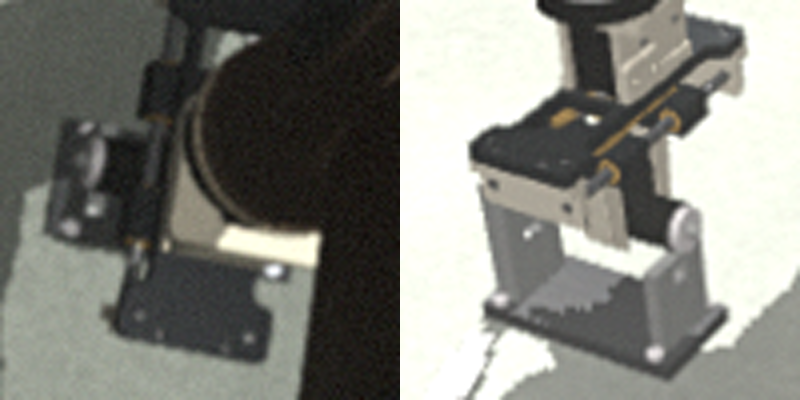

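Scene view: the roller is level above the low cheek, end disc at crop (685,228) right over the hole (682,272), plunger short of the tall cheek. Feeling forward toward the groove.

>>> {"api": "drive_tool", "payload": {"increments": [{"grip":1,"tx":-0.002,"ty":-0.009,"tz":0,"turn":0},{"grip":1,"tx":-0.004,"ty":-0.017,"tz":0,"turn":0},{"grip":1,"tx":-0.0051,"ty":-0.0219,"tz":0,"turn":0},{"grip":1,"tx":-0.0051,"ty":-0.0219,"tz":0,"turn":0}]}}

```text
clock: 6.6
position: [0.4817, -0.2082, 0.081]
ee_rot: [-2.46, -1.953, -0.002]
force: [-0.4, -0.2, -2.4]
width: 0.339
```

```bash
cat > st.py <<'E'
from cell import *
import numpy as np
y=np.radians(-13.15);nn=np.array([np.cos(y),np.sin(y)]);u=np.array([-np.sin(y),np.cos(y)])
o=observe();p=o['position'];f=o['force'];r=o['ee_rot']
print('perp %.2f along %.2f z %.2f mm'%(1e3*p[:2]@nn,1e3*p[:2]@u,1e3*p[2]),'yaw %.2f'%(2*np.degrees(np.arctan2(-r[1],-r[0]))-90),'F p/a/z %.1f %.1f %.1f'%(f[:2]@nn,f[:2]@u,f[2]),'M',o['ft_torque'].round(2))
E
python3 st.py
```

```text
perp 516.45 along -93.15 z 81.03 mm yaw -13.11 F p/a/z -0.4 -0.3 -2.4 M [-0.01  0.07 -0.05]
```

>>> {"api": "drive_tool", "payload": {"increments": [{"grip":1,"tx":-0.0012,"ty":-0.005,"tz":0,"turn":0},{"grip":1,"tx":-0.0023,"ty":-0.0097,"tz":0,"turn":0},{"grip":1,"tx":-0.0023,"ty":-0.0097,"tz":0,"turn":0}]}}

```text
clock: 6.9
position: [0.4807, -0.2124, 0.081]
ee_rot: [-2.46, -1.952, -0.002]
force: [-0.0, 0.7, -2.1]
width: 0.336
```

```bash
python3 st.py
```

```text
perp 516.43 along -97.51 z 81.03 mm yaw -13.13 F p/a/z -0.2 0.7 -2.1 M [-0.09  0.04 -0.04]
```

>>> {"api": "drive_tool", "payload": {"increments": [{"grip":1,"tx":-0.0012,"ty":-0.005,"tz":0,"turn":0},{"grip":1,"tx":-0.0017,"ty":-0.0073,"tz":0,"turn":0},{"grip":1,"tx":-0.0017,"ty":-0.0073,"tz":0,"turn":0}]}}

```text
clock: 7.2
position: [0.4801, -0.2148, 0.081]
ee_rot: [-2.46, -1.952, -0.003]
force: [0.6, 2.8, -3.1]
width: 0.341
```

```bash
python3 st.py
```

```text
perp 516.39 along -99.99 z 80.97 mm yaw -13.11 F p/a/z -0.1 2.9 -3.1 M [ 0.53 -0.09  0.01]
```

>>> {"api": "drive_tool", "payload": {"increments": [{"grip":1,"tx":-0.0012,"ty":-0.005,"tz":0,"turn":0},{"grip":1,"tx":-0.0023,"ty":-0.0097,"tz":0,"turn":0},{"grip":1,"tx":-0.0023,"ty":-0.0097,"tz":0,"turn":0},{"grip":1,"tx":-0.0023,"ty":-0.0097,"tz":0,"turn":0}]}}

```text
clock: 7.6
position: [0.4793, -0.2182, 0.0809]
ee_rot: [-2.459, -1.953, -0.004]
force: [0.9, 5.6, -2.3]
width: 0.334
```

```bash
python3 st.py;python3 st.py
```

```text
perp 516.36 along -103.44 z 80.91 mm yaw -13.09 F p/a/z -0.4 5.7 -2.3 M [ 0.99 -0.17  0.01]
perp 516.36 along -103.44 z 80.91 mm yaw -13.09 F p/a/z -0.4 5.7 -2.3 M [ 0.99 -0.17  0.01]
```

>>> {"api": "drive_tool", "payload": {"increments": [{"grip":1,"tx":-0.0012,"ty":-0.005,"tz":0,"turn":0},{"grip":1,"tx":-0.0023,"ty":-0.01,"tz":0,"turn":0},{"grip":1,"tx":-0.0029,"ty":-0.0127,"tz":0,"turn":0},{"grip":1,"tx":-0.0029,"ty":-0.0127,"tz":0,"turn":0},{"grip":1,"tx":-0.0029,"ty":-0.0127,"tz":0,"turn":0}]}}

```text
clock: 8.1
position: [0.4784, -0.2219, 0.0808]
ee_rot: [-2.456, -1.953, -0.005]
force: [1.9, 8.6, -3.5]
width: 0.336
```

```bash
python3 st.py
```

```text
perp 516.33 along -107.26 z 80.80 mm yaw -13.03 F p/a/z -0.1 8.8 -3.5 M [ 1.52 -0.26  0.03]
```

>>> {"api": "drive_tool", "payload": {"increments": [{"grip":1,"tx":-0.0012,"ty":-0.005,"tz":0,"turn":-0.001},{"grip":1,"tx":-0.0024,"ty":-0.0104,"tz":0,"turn":-0.002},{"grip":1,"tx":-0.0026,"ty":-0.0112,"tz":0.0005,"turn":-0.003},{"grip":1,"tx":-0.0026,"ty":-0.0112,"tz":0.0005,"turn":-0.003},{"grip":1,"tx":-0.0026,"ty":-0.0112,"tz":0.0005,"turn":-0.003}]}}

```text
clock: 8.6
position: [0.4779, -0.2245, 0.0809]
ee_rot: [-2.456, -1.95, -0.007]
force: [3.3, 8.8, -1.4]
width: 0.336
```

```bash
python3 look.py 5; python3 st.py
```

```text
perp 0.5164374099658731 along -0.10980473535271108 z 0.08087220570902218 F perp/along/z 0.6272604663655756 9.137282477557294 -3.059185699477613 M [ 1.86310482 -0.48190484  0.01125324] 0.33741944172019356
perp 516.44 along -109.80 z 80.87 mm yaw -13.11 F p/a/z 0.6 9.1 -3.1 M [ 1.86 -0.48  0.01]
```

View pics/c5.png

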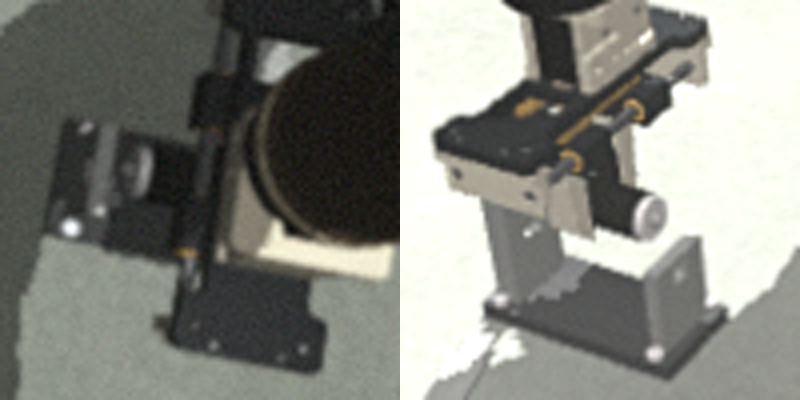

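>>> {"api": "drive_tool", "payload": {"increments": [{"grip":1,"tx":-0.001,"ty":-0.0043,"tz":0,"turn":0},{"grip":1,"tx":-0.0019,"ty":-0.0083,"tz":0,"turn":0},{"grip":1,"tx":-0.0019,"ty":-0.0083,"tz":0,"turn":0},{"grip":1,"tx":-0.0019,"ty":-0.0083,"tz":0,"turn":0}]}}

```text
clock: 9.1
position: [0.4776, -0.2255, 0.0807]
ee_rot: [-2.453, -1.951, -0.01]
force: [1.9, 9.3, -1.8]
width: 0.337
```

```bash
python3 st.py; python3 - <<'E'
from h import *
y=np.radians(-13.15);n=np.array([np.cos(y),np.sin(y)]);u=np.array([-np.sin(y),np.cos(y)])
# disc leftmost & low strip inner edge from t5, crop origin (315,153), scale 4
for nm,uv,z in(('strip inner edge',(111,165),.074),('strip outer',(95,165),.074),('disc left edge',(122,170),.096),('disc right edge',(153,172),.096)):
    p=onz('top',[(315+uv[0]/4,153+uv[1]/4)],z)[0];print(nm,'along',p[:2]@u,'perp',p[:2]@n)
E
```

```text
perp 516.34 along -110.96 z 80.71 mm yaw -13.01 F p/a/z -0.3 9.5 -1.8 M [ 1.98 -0.42 -0.01]
strip inner edge along -0.057238240184005196 perp 0.51871331321124
strip outer along -0.04831596387633674 perp 0.5169027496401067
disc left edge along -0.05865617386700245 perp 0.5138545004770245
disc right edge along -0.07567591771628598 perp 0.5161782827210124
```

>>> {"api": "drive_tool", "payload": {"increments": [{"grip":1,"tx":-0.0013,"ty":-0.0055,"tz":-0.005,"turn":-0.002},{"grip":1,"tx":-0.0013,"ty":-0.0055,"tz":-0.01,"turn":-0.002},{"grip":1,"tx":-0.0013,"ty":-0.0055,"tz":-0.015,"turn":-0.002},{"grip":1,"tx":-0.0013,"ty":-0.0055,"tz":-0.02,"turn":-0.002},{"grip":1,"tx":-0.0013,"ty":-0.0055,"tz":-0.02,"turn":-0.002}]}}

```text
clock: 9.6
position: [0.4779, -0.2257, 0.0728]
ee_rot: [-2.452, -1.95, -0.013]
force: [2.5, 10.4, 2.2]
width: 0.341
```

```bash
python3 st.py
```

```text
perp 516.76 along -111.06 z 72.79 mm yaw -13.01 F p/a/z 0.0 10.7 2.2 M [ 1.78 -0.39 -0.02]
```

>>> {"api": "drive_tool", "payload": {"increments": [{"grip":1,"tx":-0.0013,"ty":-0.0055,"tz":-0.005,"turn":-0.002},{"grip":1,"tx":-0.0013,"ty":-0.0055,"tz":-0.01,"turn":-0.002},{"grip":1,"tx":-0.0013,"ty":-0.0055,"tz":-0.0125,"turn":-0.002},{"grip":1,"tx":-0.0013,"ty":-0.0055,"tz":-0.0125,"turn":-0.002}]}}

```text
clock: 10.0
position: [0.4781, -0.2259, 0.0678]
ee_rot: [-2.451, -1.949, -0.015]
force: [2.0, 9.8, 0.7]
width: 0.337
```

```bash
python3 look.py 6; python3 st.py
```

```text
perp 0.5170279014860213 along -0.11123182079536792 z 0.06786192231415561 F perp/along/z -1.0087000318864396 10.330725672985679 0.6058326684047523 M [ 1.79708031 -0.40180914 -0.02245558] 0.3416855285765982
perp 517.03 along -111.23 z 67.86 mm yaw -13.02 F p/a/z -1.0 10.3 0.6 M [ 1.8  -0.4  -0.02]
```

View pics/c6.png

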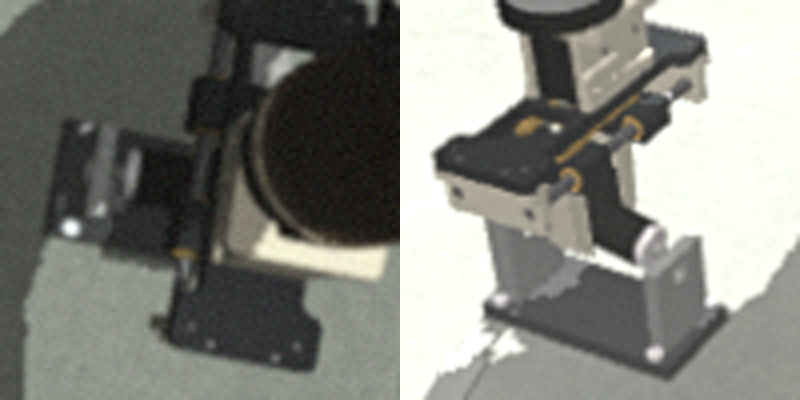

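Scene view: the roller end is now behind the low cheek, disc top at crop (652,222); it may have tipped a little, +y end down. Checking this with numbers.

```bash
python3 - <<'E'
from h import *
y=np.radians(-13.15);n=np.array([np.cos(y),np.sin(y),0]);u=np.array([-np.sin(y),np.cos(y),0])
for k,pe,al,z in(('4',.51647,-.08353,.0809),('5',.51644,-.1098,.0809),('6',.51703,-.11123,.06786)):
    g=cv2.cvtColor(cv2.imread(f'pics/s{k}_raw.png'),cv2.COLOR_BGR2GRAY)
    c=pe*n+(al-.0035)*u+np.array([0,0,z+.0153])
    for nm,q in(('disc ctr',c+u*.048),('disc top',c+u*.048+[0,0,.0145]),('disc +x',c+u*.048+n*.0145)):
        print(k,nm,proj('scene',[q])[0].round(1),end=' ')
    P=proj('scene',[c+u*.048])[0].astype(int)
    print();print('cols',P[0]-8,'..; rows from',P[1]-11);print(g[P[1]-11:P[1]+9,P[0]-8:P[0]+9])
E
```

```text
4 disc ctr [199.8 156.8] 4 disc top [199.2 151.9] 4 disc +x [196.5 159.8] 
cols 191 ..; rows from 145
[[ 62 103  98  99 132 171 172 171 169 170 170 169 168 169 170 172 174]
 [ 58 107  98  99 132 176 173 173 172 173 170 171 170 171 173 170 172]
 [ 58 103  99  97 123 173 175 174 172 168 168 171 170 171 170 167 171]
 [ 48  78  88  89 118 166 173 171 170 169 169 169 168 169 169 169 168]
 [ 38  40  41  58  95 127 149 152 164 171 171 169 168 171 171 170 168]
 [ 38  35  35  36  41  46  62  84 127 156 174 172 173 169 169 169 167]
 [ 40  39  37  37  33  30  50  86 106 124 159 166 173 171 168 169 168]
 [ 39  38  39  37  35  56 107 144 141 115 115 132 163 169 171 172 171]
 [ 40  40  39  36  42  93 153 159 127 100  98 109 145 170 171 171 171]
 [ 38  40  38  37  60 119 163 145 104  99 100 105 137 172 169 168 168]
 [ 39  37  37  42  85 146 150 118 103 104 101 101 135 172 172 169 167]
 [ 38  40  35  44 100 154 140 104 103 113 111 107 139 171 171 169 167]
 [ 36  36  35  51 101 148 131 100 102 113 113 106 134 171 171 168 166]
 [ 36  34  34  53 104 139 122 102  95  96  96 102 139 174 171 170 170]
 [ 3
[... 2766 characters left out ...]
 38  38  34  34  56 118 163 149 126 113 135 169 170 171 172]
 [ 35  37  39  38  35  44  94 153 166 131  97  92 118 165 171 169 162]
 [ 36  37  34  34  40  71 133 166 150 108  93  95 119 164 167 153 129]
 [ 38  37  35  34  52 109 157 151 117  98  99  99 129 172 153 123 108]
 [ 35  36  36  33  69 138 152 125 100 101 111 104 122 155 125 107 105]
 [ 30  31  31  36  78 147 141 105  95 102 106  98 101 123 110 106 102]
 [ 51  35  29  31  77 136 128  96  92  89  94  93  99 108 109  99  89]
 [121  86  44  36  67 119 117  98  96  92  95 103 110 109 101  88  76]
 [174 149 116  83  67 103 106  97  98 102 107 110 110 103  88  76  79]
 [178 177 172 147 123 126 121 104 101 105 108 107 101  87  76  80  84]]
```

The tip stuck by friction on the groove's back and the roller pivoted in the pads (+y end about 8 mm low). Raising should swing it back and past level so the tip points down. The descent then helps the tip slide, and the groove floor levels it at the end.

>>> {"api": "drive_tool", "payload": {"increments": [{"grip":1,"tx":-0.0013,"ty":-0.0055,"tz":0.0075,"turn":-0.002},{"grip":1,"tx":-0.0013,"ty":-0.0055,"tz":0.015,"turn":-0.002},{"grip":1,"tx":-0.0013,"ty":-0.0055,"tz":0.0225,"turn":-0.002},{"grip":1,"tx":-0.0013,"ty":-0.0055,"tz":0.03,"turn":-0.002},{"grip":1,"tx":-0.0013,"ty":-0.0055,"tz":0.0375,"turn":-0.002},{"grip":1,"tx":-0.0013,"ty":-0.0055,"tz":0.045,"turn":-0.002},{"grip":1,"tx":-0.0013,"ty":-0.0055,"tz":0.0525,"turn":-0.002},{"grip":1,"tx":-0.0013,"ty":-0.0055,"tz":0.06,"turn":-0.002},{"grip":1,"tx":-0.0013,"ty":-0.0055,"tz":0.06,"turn":-0.002}]}}

```text
clock: 11.0
position: [0.4778, -0.2293, 0.0924]
ee_rot: [-2.455, -1.946, -0.015]
force: [0.6, 1.0, -3.4]
width: 0.339
```

```bash
cat > tilt.py <<'E'
from h import *
import sys,os
os.system('python3 st.py')
k=sys.argv[1];b=shot('scene','s'+k);p=observe()['position']
y=np.radians(-13.15);n=np.array([np.cos(y),np.sin(y),0]);u=np.array([-np.sin(y),np.cos(y),0])
c=p-.0035*u+np.array([0,0,.0153])
print('ctr/top pred',proj('scene',[c+u*.048,c+u*.048+[0,0,.0145]]).round(1).tolist())
g=cv2.cvtColor(b,cv2.COLOR_BGR2GRAY);P=proj('scene',[c+u*.048])[0].astype(int)
print('cols',P[0]-6,'..; rows from',P[1]-13);print(g[P[1]-13:P[1]+7,P[0]-6:P[0]+6])
cv2.imwrite(f'pics/c{k}.png',cv2.resize(cv2.convertScaleAbs(b[100:200,125:235],alpha=1.4),(660,600),interpolation=cv2.INTER_CUBIC))
E
python3 tilt.py 7
```

```text
perp 517.41 along -114.57 z 92.41 mm yaw -13.20 F p/a/z 0.4 1.1 -3.4 M [-0.12  0.05  0.02]
this script no longer has the robotException ignored in: <_io.TextIOWrapper mode='rw' encoding='UTF-8'>
Traceback (most recent call last):
BrokenPipeError: [Errno 32] Broken pipe
```

```bash
sed -i "s/^os.system.*$//" tilt.py; python3 tilt.py 7
```

```text
ctr/top pred [[188.9, 150.0], [188.3, 145.1]]
cols 182 ..; rows from 137
[[ 97  96 128 172 171 169 169 168 168 169 168 168]
 [ 99  95 118 171 171 170 171 170 169 168 168 166]
 [ 98  94 115 171 168 169 170 171 168 169 167 164]
 [101  93 102 170 170 168 170 171 170 169 167 168]
 [101  96 102 171 170 168 169 171 170 170 171 171]
 [ 93  94 109 173 170 168 169 168 167 167 167 168]
 [ 50  75 115 171 175 172 170 171 170 170 169 168]
 [ 32  40  72 130 158 162 172 168 171 173 170 168]
 [ 38  33  37  47  60 101 150 155 173 174 170 167]
 [ 40  35  37  33  28  39  66  98 161 174 171 168]
 [ 39  39  37  34  36  68 110 118 125 159 163 169]
 [ 40  38  39  37  73 127 160 144 115 117 136 169]
 [ 39  36  34  60 132 169 157 121  97  94 119 171]
 [ 38  35  42  97 166 165 126  97  94  94 118 173]
 [ 37  34  62 138 160 148 101  98  98  99 122 171]
 [ 35  35  72 155 153 118  99 109 110 105 131 171]
 [ 35  41  80 150 141 101  97 106 108 105 129 170]
 [ 30  43  95 137 126  99  93  91  92  97 132 171]
 [ 31  41  93 125 112  99  93  88 102 130 159 172]
 [ 79  47  74 109 104  96  97 106 140 170 172 170]]
```

View pics/c7.png

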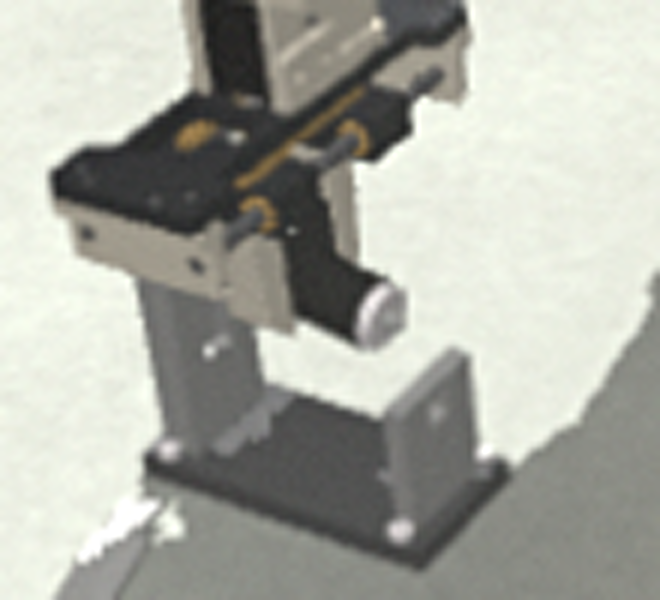

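The tip slid up and over the tall cheek (no force left, z 107), and the roller is still tipped by about 8°, +y end down. I'll back off and press the +y end lightly on the low cheek's top to tilt it the other way.

>>> {"api": "drive_tool", "payload": {"increments": [{"grip":1,"tx":0.0133,"ty":0.0647,"tz":0,"turn":0},{"grip":1,"tx":0.0133,"ty":0.0647,"tz":0,"turn":0},{"grip":1,"tx":0.0133,"ty":0.0647,"tz":-0.01,"turn":0},{"grip":1,"tx":0.0133,"ty":0.0647,"tz":-0.02,"turn":0},{"grip":1,"tx":0.0133,"ty":0.0647,"tz":-0.027,"turn":0},{"grip":1,"tx":0.0133,"ty":0.0647,"tz":-0.034,"turn":0},{"grip":1,"tx":0.0133,"ty":0.0647,"tz":-0.034,"turn":0}]}}

```text
clock: 11.75
position: [0.4826, -0.2047, 0.0787]
ee_rot: [-2.457, -1.944, -0.014]
force: [-2.7, -2.9, 4.2]
width: 0.335
```

```bash
python3 st.py
```

```text
perp 516.54 along -89.50 z 78.68 mm yaw -13.29 F p/a/z -2.0 -3.4 4.2 M [-0.35  0.64  0.13]
```

>>> {"api": "drive_tool", "payload": {"increments": [{"grip":1,"tx":0,"ty":0,"tz":-0.004,"turn":0},{"grip":1,"tx":0,"ty":0,"tz":-0.008,"turn":0},{"grip":1,"tx":0,"ty":0,"tz":-0.012,"turn":0},{"grip":1,"tx":0,"ty":0,"tz":-0.012,"turn":0}]}}

```text
clock: 12.15
position: [0.4823, -0.2067, 0.0743]
ee_rot: [-2.46, -1.943, -0.013]
force: [-3.0, -4.0, 5.9]
width: 0.338
```

```bash
python3 st.py; python3 tilt.py 8
```

```text
perp 516.67 along -91.60 z 74.35 mm yaw -13.41 F p/a/z -2.0 -4.5 5.9 M [-0.61  0.79  0.08]
ctr/top pred [[197.2, 158.1], [196.7, 153.3]]
cols 191 ..; rows from 145
[[ 94 104 144 168 170 167 169 169 170 170 170 168]
 [ 96 110 156 172 170 172 171 173 173 171 170 170]
 [ 98 108 151 170 169 170 171 174 172 168 168 170]
 [ 97 103 138 168 168 167 168 168 167 167 170 170]
 [ 88 108 152 174 170 168 168 168 168 170 169 167]
 [ 56  92 143 158 168 174 172 172 169 170 172 171]
 [ 35  42  64  83 125 148 157 174 171 171 171 173]
 [ 40  32  33  31  47  72 115 161 166 171 173 169]
 [ 37  35  32  42  80 115 124 135 144 162 172 171]
 [ 36  37  47  88 139 156 129 107 103 130 163 170]
 [ 37  37  75 141 166 145 110  99  98 113 150 169]
 [ 34  41  98 164 153 119  99 100 100 114 150 171]
 [ 36  56 114 154 133 101 103 108 102 118 160 175]
 [ 37  77 138 147 124 101 107 115 108 125 172 180]
 [ 40  86 146 141 110  98 101 107 102 110 148 151]
 [ 36  79 137 130 103  97  91  90  87  85  89  82]
 [ 31  72 125 121 104 101  97  92  89  82  75  73]
 [ 35  59 102 113 106 103 104 101  91  77  73  74]
 [110  81  72  95 104 105 104  91  79  75  75  75]
 [164 125  81  91 103 100  92  84  76  74  74  73]]
```

Level again: the pin sits at its predicted row 158, and z 74.4 agrees with the rubber lying flat on the low cheek. Tilting on past level.

>>> {"api": "drive_tool", "payload": {"increments": [{"grip":1,"tx":0.0005,"ty":0.002,"tz":-0.007,"turn":0.003},{"grip":1,"tx":0.0005,"ty":0.002,"tz":-0.011,"turn":0.003},{"grip":1,"tx":0.0005,"ty":0.002,"tz":-0.015,"turn":0.003},{"grip":1,"tx":0.0005,"ty":0.002,"tz":-0.018,"turn":0.003},{"grip":1,"tx":0.0005,"ty":0.002,"tz":-0.018,"turn":0.003}]}}

```text
clock: 12.7
position: [0.482, -0.2087, 0.0677]
ee_rot: [-2.462, -1.945, -0.012]
force: [-3.1, -6.3, 6.5]
width: 0.332
```

```bash
python3 st.py; python3 tilt.py 9
```

```text
perp 516.85 along -93.52 z 67.75 mm yaw -13.37 F p/a/z -1.6 -6.9 6.5 M [-0.96  0.98  0.11]
ctr/top pred [[196.8, 160.1], [196.3, 155.3]]
cols 190 ..; rows from 147
[[ 97  99 129 170 167 167 170 173 174 171 169 168]
 [ 99  99 126 171 169 167 167 169 169 168 167 170]
 [100  97 121 174 174 168 169 168 168 169 168 168]
 [ 87  89 110 159 163 164 171 172 171 170 171 170]
 [ 43  43  58  95 117 130 156 171 174 170 172 172]
 [ 36  34  31  51  86 107 115 146 156 162 172 172]
 [ 36  35  51  99 141 138 117 103 111 142 171 174]
 [ 39  40  85 147 150 124 105 101 103 127 166 173]
 [ 35  54 116 159 135 107 102 103 102 114 147 171]
 [ 36  75 142 150 118 102 104 105 102 108 142 175]
 [ 36  85 155 145 112 107 110 115 107 103 142 179]
 [ 37  85 148 141 107 104 103 108 100  95 147 190]
 [ 35  81 139 128 107 103  93  92  85  95 136 164]
 [ 35  75 131 125 107 104  99  94  92 100 105  94]
 [ 29  60 110 117 109 109 107 106 109 106  92  73]
 [ 38  41  71 100 109 108 110 108 104  93  79  72]
 [108  89  79  72  96 103 107 101  89  79  74  74]
 [170 147 124  84  94  98  99  86  75  76  76  75]
 [170 153 126 109 108 102  90  76  82  77  75  74]
 [147 125 108 107  99  88  77  81  84  82  76  74]]
```

>>> {"api": "drive_tool", "payload": {"newtons": 60, "increments": [{"grip":1,"tx":0,"ty":0.005,"tz":0.02,"turn":0.003},{"grip":1,"tx":0,"ty":0.005,"tz":0.04,"turn":0.003},{"grip":1,"tx":0,"ty":0,"tz":0.049,"turn":0.003},{"grip":1,"tx":0,"ty":0,"tz":0.049,"turn":0.003},{"grip":1,"tx":-0.0023,"ty":-0.0097,"tz":0.049,"turn":0.003},{"grip":1,"tx":-0.0046,"ty":-0.0195,"tz":0.049,"turn":0.003},{"grip":1,"tx":-0.0068,"ty":-0.0292,"tz":0.049,"turn":0.003},{"grip":1,"tx":-0.0091,"ty":-0.039,"tz":0.049,"turn":0.003},{"grip":1,"tx":-0.0091,"ty":-0.039,"tz":0.049,"turn":0.003},{"grip":1,"tx":-0.0091,"ty":-0.039,"tz":0.049,"turn":0.003}]}}

```text
clock: 13.75
position: [0.4785, -0.2225, 0.0869]
ee_rot: [-2.455, -1.949, -0.014]
force: [1.9, 6.8, -3.4]
width: 0.338
```

```bash
python3 st.py; python3 tilt.py 10
```

```text
perp 516.58 along -107.78 z 86.89 mm yaw -13.12 F p/a/z 0.3 7.1 -3.4 M [ 1.62 -0.4   0.01]
ctr/top pred [[191.4, 152.3], [190.9, 147.5]]
cols 185 ..; rows from 139
[[ 94  99 148 171 171 170 166 166 165 168 170 170]
 [ 97  97 131 174 173 170 168 170 168 169 171 170]
 [ 99 100 137 173 174 171 170 170 173 171 168 169]
 [ 95  99 137 175 175 171 168 168 168 168 166 166]
 [ 63  80 116 159 157 156 165 172 170 166 167 167]
 [ 38  37  40  54  77 103 134 166 166 168 169 167]
 [ 35  30  41  76 115 135 104 127 145 161 170 171]
 [ 37  39  78 142 155 125 101 101 110 140 170 170]
 [ 35  54 118 162 139 106 102 102 104 121 164 171]
 [ 37  66 140 152 117 104 105 103 102 117 153 168]
 [ 39  83 155 140 105 106 110 109 101 108 145 168]
 [ 41  88 150 135 105 106 113 117 103 104 151 173]
 [ 45  96 142 123 105 102  97 101  95 105 159 174]
 [ 44  91 134 121 106 101  87  86  84 118 160 171]
 [ 39  80 123 116 107 103  96  94 104 142 170 168]
 [ 30  52 102 112 107 106 103 106 126 164 172 172]
 [ 48  43  66  91 100 109 108 124 150 171 174 173]
 [118 110 105 110 124 137 137 155 168 171 169 170]
 [173 173 172 168 168 170 168 170 167 167 167 168]
 [170 170 168 169 168 167 170 169 171 170 168 170]]
```

>>> {"api": "drive_tool", "payload": {"increments": [{"grip":1,"tx":-0.0012,"ty":-0.005,"tz":0,"turn":0},{"grip":1,"tx":-0.0023,"ty":-0.01,"tz":0,"turn":0},{"grip":1,"tx":-0.0034,"ty":-0.0148,"tz":0,"turn":0},{"grip":1,"tx":-0.0034,"ty":-0.0148,"tz":0,"turn":0},{"grip":1,"tx":-0.0034,"ty":-0.0148,"tz":0,"turn":0}]}}

```text
clock: 14.3
position: [0.4776, -0.2258, 0.0864]
ee_rot: [-2.451, -1.95, -0.016]
force: [3.5, 10.3, -3.4]
width: 0.337
```

```bash
python3 st.py
```

```text
perp 516.46 along -111.18 z 86.44 mm yaw -12.99 F p/a/z 1.1 10.8 -3.4 M [ 1.95 -0.51  0.01]
```

>>> {"api": "drive_tool", "payload": {"increments": [{"grip":1,"tx":-0.0015,"ty":-0.0065,"tz":-0.005,"turn":-0.003},{"grip":1,"tx":-0.0015,"ty":-0.0065,"tz":-0.01,"turn":-0.003},{"grip":1,"tx":-0.0015,"ty":-0.0065,"tz":-0.015,"turn":-0.003},{"grip":1,"tx":-0.0015,"ty":-0.0065,"tz":-0.02,"turn":-0.003},{"grip":1,"tx":-0.0015,"ty":-0.0065,"tz":-0.02,"turn":-0.003}]}}

```text
clock: 14.8
position: [0.4779, -0.2262, 0.0784]
ee_rot: [-2.45, -1.947, -0.02]
force: [3.1, 9.8, 2.5]
width: 0.337
```

```bash
python3 st.py; python3 tilt.py 11
```

```text
perp 516.80 along -111.56 z 78.36 mm yaw -13.05 F p/a/z 0.8 10.3 2.5 M [ 1.62 -0.31  0.05]
ctr/top pred [[190.4, 154.8], [189.9, 150.0]]
cols 184 ..; rows from 141
[[ 96 101 151 170 171 169 169 170 171 171 170 171]
 [ 95 102 150 170 172 170 167 167 167 168 169 166]
 [ 98 100 141 170 170 168 169 169 170 166 166 167]
 [100 102 140 171 170 167 169 172 171 168 166 167]
 [ 90  95 136 166 169 169 171 172 170 168 167 169]
 [ 46  53  94 125 149 152 167 175 170 168 167 168]
 [ 37  31  36  43  68 104 135 162 169 169 168 169]
 [ 39  32  37  66 118 140 113 126 145 162 168 165]
 [ 36  36  65 127 159 138 103 100 109 140 171 169]
 [ 34  47 104 164 155 114 102 101 101 120 163 172]
 [ 36  65 141 160 137 106 103 104 103 112 146 171]
 [ 33  75 156 148 113 104 107 111 102 109 146 168]
 [ 38  82 152 136 106 105 111 117 104 100 147 167]
 [ 39  78 145 131 106 103  96 100  94 101 156 174]
 [ 37  75 134 126 106 101  91  87  86 119 165 173]
 [ 33  66 124 120 104 104 101  95 101 143 170 171]
 [ 32  50 103 113 107 104 104 106 125 161 168 167]
 [ 77  48  69  92 107 109 107 124 150 172 170 168]
 [142 113 112 116 136 138 137 156 174 176 173 174]
 [170 170 171 169 170 171 172 172 174 172 174 170]]
```

The tilt held and the tip slides (+y end still about 6 mm high). Continuing down.

>>> {"api": "drive_tool", "payload": {"increments": [{"grip":1,"tx":-0.0014,"ty":-0.006,"tz":-0.005,"turn":-0.002},{"grip":1,"tx":-0.0014,"ty":-0.006,"tz":-0.01,"turn":-0.002},{"grip":1,"tx":-0.0014,"ty":-0.006,"tz":-0.015,"turn":-0.002},{"grip":1,"tx":-0.0014,"ty":-0.006,"tz":-0.02,"turn":-0.002},{"grip":1,"tx":-0.0014,"ty":-0.006,"tz":-0.02,"turn":-0.002}]}}

```text
clock: 15.35
position: [0.4782, -0.2264, 0.0703]
ee_rot: [-2.449, -1.946, -0.023]
force: [2.4, 10.8, 2.4]
width: 0.333
```

```bash
python3 st.py; python3 tilt.py 12
```

```text
perp 517.21 along -111.71 z 70.34 mm yaw -13.05 F p/a/z -0.1 11.0 2.4 M [ 1.63 -0.37  0.01]
ctr/top pred [[190.6, 157.4], [190.0, 152.7]]
cols 184 ..; rows from 144
[[ 95  99 138 170 170 167 169 173 171 167 165 167]
 [ 96 102 139 168 167 168 170 171 171 168 168 169]
 [ 98 100 134 171 168 168 171 173 169 167 166 167]
 [ 96  99 126 174 174 172 171 171 170 168 166 167]
 [ 75  93 116 163 171 173 172 171 167 167 167 166]
 [ 39  44  56  94 121 147 156 170 171 172 170 167]
 [ 36  33  30  37  65  93 114 157 161 165 171 169]
 [ 37  37  38  71 123 146 125 120 121 148 171 170]
 [ 37  37  68 131 158 136 106  99 102 121 160 168]
 [ 36  47 106 165 156 116 102 101 101 112 144 168]
 [ 33  61 130 159 135 105 103 108 102 108 144 173]
 [ 35  64 138 149 113 103 109 114 104  96 133 176]
 [ 36  75 151 144 105 104 106 113 106  95 135 171]
 [ 36  78 143 137 106 101  95  98  94 100 147 169]
 [ 32  63 131 125 105 103  95  92  93 121 164 170]
 [ 27  52 110 119 107 105 104 102 112 147 175 172]
 [ 36  35  70 102 105 104 104 108 133 166 176 170]
 [107  86  81  81 106 110 118 129 156 172 170 151]
 [170 150 141 120 136 141 147 152 170 168 152 122]
 [171 169 171 169 169 168 165 165 166 151 122 106]]
```

>>> {"api": "drive_tool", "payload": {"increments": [{"grip":1,"tx":-0.002,"ty":-0.006,"tz":-0.005,"turn":-0.002},{"grip":1,"tx":-0.0025,"ty":-0.006,"tz":-0.01,"turn":-0.002},{"grip":1,"tx":-0.003,"ty":-0.006,"tz":-0.015,"turn":-0.002},{"grip":1,"tx":-0.003,"ty":-0.006,"tz":-0.02,"turn":-0.002},{"grip":1,"tx":-0.003,"ty":-0.006,"tz":-0.02,"turn":-0.002}]}}

```text
clock: 15.9
position: [0.478, -0.2266, 0.0624]
ee_rot: [-2.447, -1.945, -0.027]
force: [2.9, 9.3, 2.8]
width: 0.338
```

```bash
python3 st.py; python3 tilt.py 13
```

```text
perp 517.07 along -111.91 z 62.38 mm yaw -13.04 F p/a/z 0.7 9.7 2.8 M [ 1.69 -0.41 -0.  ]
ctr/top pred [[190.9, 160.0], [190.3, 155.3]]
cols 184 ..; rows from 146
[[ 99  97 127 170 166 168 172 172 170 167 167 168]
 [ 97  99 126 173 172 170 171 171 170 167 167 168]
 [100  96 122 173 174 171 170 169 167 167 167 166]
 [101  97 111 167 170 168 168 168 170 170 169 167]
 [ 91  94 107 160 170 169 170 169 169 169 169 169]
 [ 53  70  80 124 151 153 163 170 169 169 169 170]
 [ 34  36  33  44  63  86 134 159 167 168 167 167]
 [ 37  35  33  42  83 108 113 118 143 159 168 167]
 [ 37  36  40  86 144 150 118 101 106 130 163 173]
 [ 34  35  64 134 160 138 105 100 101 112 146 175]
 [ 34  39  85 162 154 114 102 103 101 103 134 170]
 [ 36  49 102 155 132 104 105 109 101  95 124 169]
 [ 37  60 125 148 116 103 107 116 112  97 124 168]
 [ 36  61 123 143 114 104 100 103 102  90 133 173]
 [ 33  54 114 134 113 102  96  91  85  99 146 173]
 [ 31  48 101 124 112 107 104  97  98 123 162 155]
 [ 34  35  73 111 109 105 104 104 113 142 154 125]
 [ 82  48  58  91  97  97 103 109 128 142 124 108]
 [145 120 118 120 124 130 136 138 134 124 109 106]
 [171 172 173 173 172 174 168 152 127 111 107 102]]
```

>>> {"api": "drive_tool", "payload": {"increments": [{"grip":1,"tx":-0.002,"ty":-0.006,"tz":-0.005,"turn":-0.002},{"grip":1,"tx":-0.002,"ty":-0.006,"tz":-0.01,"turn":-0.002},{"grip":1,"tx":-0.002,"ty":-0.006,"tz":-0.014,"turn":-0.002},{"grip":1,"tx":-0.002,"ty":-0.006,"tz":-0.018,"turn":-0.002},{"grip":1,"tx":-0.002,"ty":-0.006,"tz":-0.018,"turn":-0.002}]}}

```text
clock: 16.45
position: [0.4782, -0.2267, 0.0552]
ee_rot: [-2.445, -1.944, -0.03]
force: [2.3, 9.4, 2.5]
width: 0.334
```

```bash
python3 st.py; python3 tilt.py 14
```

```text
perp 517.24 along -112.00 z 55.21 mm yaw -13.03 F p/a/z 0.1 9.7 2.5 M [ 1.67 -0.41 -0.01]
ctr/top pred [[191.1, 162.3], [190.5, 157.6]]
cols 185 ..; rows from 149
[[ 94 109 168 168 167 167 169 170 170 168 167 167]
 [ 96 105 156 167 167 167 167 169 171 170 170 170]
 [ 96 102 142 169 172 168 167 167 168 168 170 171]
 [ 93 108 148 172 173 172 169 169 167 167 166 169]
 [ 75  91 122 155 164 171 170 170 170 167 165 168]
 [ 38  47  62  92 121 147 161 170 171 172 171 171]
 [ 34  32  37  67  96 106 128 154 161 175 174 173]
 [ 37  36  69 131 155 135 113 107 126 161 170 172]
 [ 34  53 112 165 147 114 102  99 108 139 168 170]
 [ 37  77 146 158 125 102 101 102 103 128 169 170]
 [ 40  90 158 147 105 103 106 103 101 128 174 169]
 [ 45  95 153 135 103 106 114 112 100 127 170 153]
 [ 45 103 146 122 103 102 108 107  94 120 154 125]
 [ 47  97 136 115 106  99  89  90  91 106 124 108]
 [ 44  89 130 117 106 102  92  93  97 105 108 108]
 [ 37  72 117 111 107 104 106 107 109 108 107 100]
 [ 45  54  91  99 106 106 105 108 109 109 102  86]
 [122 111  91  98 121 114 106 108 108  98  89  78]
 [169 169 147 133 132 117 110 107  96  82  74  83]
 [127 148 163 151 111 102 103  99  82  75  76  88]]
```

>>> {"api": "drive_tool", "payload": {"increments": [{"grip":1,"tx":-0.002,"ty":-0.006,"tz":-0.004,"turn":-0.002},{"grip":1,"tx":-0.002,"ty":-0.006,"tz":-0.007,"turn":-0.002},{"grip":1,"tx":-0.002,"ty":-0.006,"tz":-0.01,"turn":-0.002},{"grip":1,"tx":-0.002,"ty":-0.006,"tz":-0.01,"turn":-0.002}]}}

```text
clock: 16.9
position: [0.4783, -0.2269, 0.0513]
ee_rot: [-2.443, -1.943, -0.034]
force: [2.3, 10.2, 3.5]
width: 0.338
```

```bash
python3 st.py
```

```text
perp 517.41 along -112.08 z 51.26 mm yaw -13.03 F p/a/z -0.1 10.5 3.5 M [ 1.71 -0.36 -0.03]
```

>>> {"api": "drive_tool", "payload": {"increments": [{"grip":1,"tx":-0.002,"ty":-0.006,"tz":-0.004,"turn":-0.002},{"grip":1,"tx":-0.002,"ty":-0.006,"tz":-0.0075,"turn":-0.002},{"grip":1,"tx":-0.002,"ty":-0.006,"tz":-0.0075,"turn":-0.002}]}}

```text
clock: 17.2
position: [0.4786, -0.2271, 0.0484]
ee_rot: [-2.442, -1.942, -0.038]
force: [3.0, 10.7, 5.8]
width: 0.334
```

```bash
python3 st.py; python3 tilt.py 15
```

```text
perp 517.73 along -112.22 z 48.45 mm yaw -13.02 F p/a/z 0.5 11.1 5.8 M [ 1.68 -0.36  0.01]
ctr/top pred [[191.2, 164.5], [190.6, 159.9]]
cols 185 ..; rows from 151
[[ 94 110 169 168 170 168 168 167 169 168 169 172]
 [ 95 109 165 170 171 169 169 169 167 166 167 171]
 [ 96 107 156 170 168 167 168 168 169 167 166 168]
 [ 97 107 155 174 170 170 169 170 170 170 171 171]
 [ 87 100 142 177 175 173 170 173 171 172 173 174]
 [ 51  75 115 153 153 165 172 173 169 169 169 170]
 [ 33  35  42  59  79 123 151 164 169 169 169 168]
 [ 37  31  34  58 101 109 114 141 154 167 169 169]
 [ 35  36  55 113 158 142 113 102 118 157 173 168]
 [ 36  43  89 148 154 122 101  99 108 143 169 152]
 [ 33  59 123 158 134 103 101 101 103 123 149 124]
 [ 36  77 142 149 112 104 107 106 103 106 118 108]
 [ 41  88 154 143 105 103 113 114 106 100 108 107]
 [ 43  93 145 132 103  98 105 111 111 110 108 101]
 [ 47  95 136 120 103  98  95 105 110 109 102  87]
 [ 41  84 125 115 106 104 102 107 107  99  87  78]
 [ 34  62 107 112 107 108 109 106  97  82  75  84]
 [ 39  41  72 100 100 103 105  98  82  73  75  90]
 [ 50  46  51  72  85  90  93  84  75  74  74  88]
 [ 58  55  56  66  80  83  83  79  75  75  75  83]]
```

>>> {"api": "drive_tool", "payload": {"newtons": 38, "increments": [{"grip":1,"tx":-0.003,"ty":-0.006,"tz":-0.001,"turn":-0.002},{"grip":1,"tx":-0.003,"ty":-0.006,"tz":-0.0025,"turn":-0.002},{"grip":1,"tx":-0.003,"ty":-0.006,"tz":-0.004,"turn":-0.002},{"grip":1,"tx":-0.003,"ty":-0.006,"tz":-0.004,"turn":-0.002}]}}

```text
clock: 17.65
position: [0.4786, -0.227, 0.047]
ee_rot: [-2.44, -1.941, -0.042]
force: [3.1, 10.2, 3.3]
width: 0.342
```

```bash
python3 st.py; python3 tilt.py 16
```

```text
perp 517.66 along -112.22 z 47.01 mm yaw -13.00 F p/a/z 0.7 10.7 3.3 M [ 1.77 -0.49  0.06]
ctr/top pred [[191.3, 165.0], [190.7, 160.4]]
cols 185 ..; rows from 151
[[ 94 110 169 170 169 170 167 166 169 169 169 172]
 [ 95 110 164 170 171 169 170 169 168 166 166 168]
 [ 96 104 152 170 168 167 169 169 168 168 166 167]
 [ 96 105 145 171 170 170 170 169 170 169 171 170]
 [ 99 104 142 175 173 170 170 172 171 172 172 173]
 [ 85  96 140 166 175 171 172 172 170 167 169 170]
 [ 38  60 103 124 147 147 161 169 168 168 167 168]
 [ 34  30  38  42  63  86 130 156 170 171 169 167]
 [ 37  32  30  58 105 114 114 124 146 166 171 168]
 [ 35  34  53 110 160 145 115 101 110 144 171 152]
 [ 36  38  83 149 159 122 103  98 101 123 148 124]
 [ 34  52 113 164 149 103 100  99  99 108 117 107]
 [ 34  72 140 153 130 102 105 105 105 105 107 108]
 [ 35  83 153 145 112 103 110 114 109 109 108 102]
 [ 39  86 148 138 103 100 105 110 109 110 102  87]
 [ 39  79 136 126 103 103 102 106 108  98  86  79]
 [ 36  71 125 120 108 106 108 107  97  82  75  82]
 [ 32  57 104 112  99 102 104  98  82  75  75  89]
 [ 42  42  69  88  87  88  92  84  74  73  75  87]
 [ 55  47  49  61  80  84  82  74  74  72  73  81]]
```

>>> {"api": "drive_tool", "payload": {"increments": [{"grip":1,"tx":-0.003,"ty":-0.006,"tz":-0.002,"turn":-0.002},{"grip":1,"tx":-0.003,"ty":-0.006,"tz":-0.004,"turn":-0.002},{"grip":1,"tx":-0.003,"ty":-0.006,"tz":-0.004,"turn":-0.002}]}}

```text
clock: 18.0
position: [0.4786, -0.227, 0.0455]
ee_rot: [-2.438, -1.94, -0.046]
force: [3.4, 10.0, 3.0]
width: 0.339
```

```bash
python3 st.py; python3 tilt.py 17
```

```text
perp 517.65 along -112.20 z 45.51 mm yaw -12.98 F p/a/z 1.0 10.5 3.0 M [ 1.76 -0.55  0.02]
ctr/top pred [[191.3, 165.5], [190.8, 160.8]]
cols 185 ..; rows from 152
[[ 96 111 164 170 169 170 171 169 167 167 165 171]
 [ 97 107 156 170 168 169 169 169 169 168 165 167]
 [ 97 107 152 172 170 169 170 169 170 171 170 170]
 [ 99 103 142 173 174 168 171 172 170 172 172 173]
 [ 94 101 142 176 175 173 172 170 168 167 168 171]
 [ 69  78 122 156 163 170 168 167 167 167 167 168]
 [ 36  42  64  92 119 144 155 172 172 170 169 168]
 [ 34  35  33  36  50  86 129 164 172 175 172 166]
 [ 36  38  32  48  92 121 133 133 144 162 172 152]
 [ 35  36  44  94 148 150 117 101 105 128 149 124]
 [ 37  36  76 139 164 134 103  99  99 109 115 109]
 [ 34  43  95 162 150 114  99 102 104 106 108 107]
 [ 36  51 107 153 130 102 103 109 107 108 108 102]
 [ 35  71 137 145 112 103 106 111 110 108 102  86]
 [ 33  78 146 142 109 104 109 107 107  98  88  77]
 [ 35  71 135 130 105 107 107 105  96  82  75  83]
 [ 33  59 112 120  99 101 106  99  83  75  73  89]
 [ 30  40  78 107  86  88  90  84  75  73  73  86]
 [ 45  45  61  88  79  83  82  77  75  74  76  83]
 [ 57  54  51  58  74  83  81  79  74  74  75  78]]
```

View pics/c17.png

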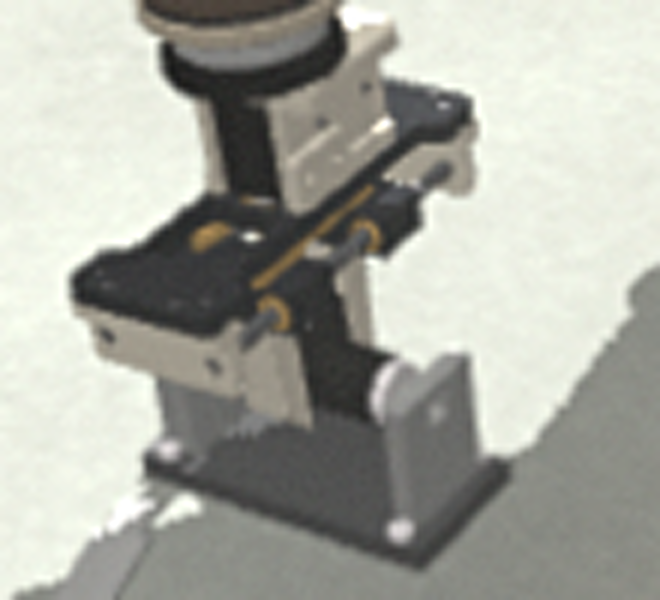

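Scene view: the roller lies between the cheeks, end disc at (390,390) just inside the low cheek, nearly level. Letting the spring move it +y in part, and watching the axial force.

>>> {"api": "drive_tool", "payload": {"increments": [{"grip":1,"tx":-0.0014,"ty":-0.006,"tz":0.0015,"turn":-0.002},{"grip":1,"tx":-0.0014,"ty":-0.006,"tz":0.003,"turn":-0.002},{"grip":1,"tx":-0.0007,"ty":-0.003,"tz":0.003,"turn":-0.002},{"grip":1,"tx":0,"ty":0,"tz":0.003,"turn":-0.002},{"grip":1,"tx":0.0007,"ty":0.003,"tz":0.003,"turn":-0.002},{"grip":1,"tx":0.0013,"ty":0.0055,"tz":0.003,"turn":-0.002},{"grip":1,"tx":0.0018,"ty":0.0075,"tz":0.003,"turn":-0.002},{"grip":1,"tx":0.0018,"ty":0.0075,"tz":0.003,"turn":-0.002}]}}

```text
clock: 18.85
position: [0.4797, -0.2226, 0.0465]
ee_rot: [-2.437, -1.938, -0.048]
force: [2.3, 5.7, -1.7]
width: 0.342
```

```bash
python3 st.py; python3 tilt.py 18
```

```text
perp 517.73 along -107.67 z 46.53 mm yaw -13.01 F p/a/z 1.0 6.0 -1.7 M [ 1.01 -0.28  0.03]
ctr/top pred [[192.7, 165.6], [192.2, 161.0]]
cols 186 ..; rows from 152
[[ 97 102 140 173 171 170 167 168 167 167 169 172]
 [ 99 103 138 170 168 169 169 168 167 165 167 167]
 [ 98 102 132 172 173 170 171 170 172 170 171 171]
 [ 99  98 125 175 171 171 170 171 171 173 173 174]
 [ 95  94 121 175 175 172 172 170 168 170 169 172]
 [ 68  73 103 153 165 171 170 170 169 167 170 171]
 [ 35  38  50  78 120 141 149 163 170 169 169 168]
 [ 37  34  30  33  46  76 109 134 155 170 169 153]
 [ 39  36  33  42  82 125 133 106 116 146 151 124]
 [ 37  35  38  79 138 157 128 101 100 114 122 108]
 [ 37  34  57 119 164 149 113  99 102 105 105 106]
 [ 38  38  81 147 155 120 101 103 107 108 108  98]
 [ 34  43  95 155 143 102 104 108 108 109 101  87]
 [ 34  52 107 149 130 103 106 110 111 103  87  77]
 [ 35  63 121 141 119 106 107 106  98  88  77  82]
 [ 32  56 106 127 113 109 107  96  82  74  82  94]
 [ 33  45  82 104 104 105  97  83  74  73  90 109]
 [ 33  39  64  85  91  92  83  74  75  74  88 105]
 [ 45  43  52  79  83  82  76  76  74  74  85  91]
 [ 58  56  58  75  84  82  78  75  75  74  77  80]]
```

>>> {"api": "drive_tool", "payload": {"increments": [{"grip":1,"tx":0,"ty":0,"tz":0,"turn":-0.002},{"grip":1,"tx":0.0007,"ty":0.0028,"tz":0,"turn":-0.002},{"grip":1,"tx":0.0013,"ty":0.0056,"tz":0,"turn":-0.002},{"grip":1,"tx":0.0013,"ty":0.0056,"tz":0,"turn":-0.002}]}}

```text
clock: 19.3
position: [0.4804, -0.2196, 0.0463]
ee_rot: [-2.438, -1.936, -0.048]
force: [1.9, 5.7, -3.1]
width: 0.335
```

```bash
python3 st.py
```

```text
perp 517.75 along -104.54 z 46.34 mm yaw -13.08 F p/a/z 0.5 6.0 -3.1 M [ 0.8 -0.3  0. ]
```

>>> {"api": "drive_tool", "payload": {"increments": [{"grip":1,"tx":0.0002,"ty":0.001,"tz":0,"turn":0},{"grip":1,"tx":0.0004,"ty":0.0016,"tz":0,"turn":0},{"grip":1,"tx":0.0004,"ty":0.0016,"tz":0,"turn":0}]}}

```text
clock: 19.6
position: [0.4806, -0.2189, 0.0463]
ee_rot: [-2.438, -1.936, -0.048]
force: [1.4, 3.5, -1.8]
width: 0.339
```

```bash
python3 st.py; python3 tilt.py 19
```

```text
perp 517.76 along -103.86 z 46.31 mm yaw -13.08 F p/a/z 0.6 3.7 -1.8 M [ 0.42 -0.13  0.03]
ctr/top pred [[194.0, 166.1], [193.4, 161.5]]
cols 187 ..; rows from 153
[[ 97  99 128 171 171 169 169 167 166 168 166 168]
 [ 97  99 126 173 171 170 171 169 170 171 171 171]
 [ 99  95 118 173 174 171 173 170 172 173 174 173]
 [100  99 117 169 175 173 169 168 170 171 170 170]
 [ 84  86 107 153 173 170 169 169 167 169 168 173]
 [ 41  52  77 114 147 150 164 172 170 169 170 175]
 [ 34  34  36  46  61  78 125 153 162 167 159 155]
 [ 37  37  32  30  41  74 106 115 138 147 124 110]
 [ 38  36  35  48  86 133 143 121 116 115 108 105]
 [ 36  35  37  81 143 159 131 105 105 108 107 102]
 [ 40  35  56 118 165 152 114 106 108 106 101  87]
 [ 37  37  78 146 155 132 108 107 110 100  88  77]
 [ 34  36  91 152 141 113 107 109 105  86  77  82]
 [ 34  42  90 136 119 107 105  98  87  77  80  84]
 [ 34  48  83 114 109 106  98  81  76  79  89  92]
 [ 33  50  92 105 107  96  82  76  73  84 102 101]
 [ 35  51  86  91  90  83  74  73  75  88 104  98]
 [ 40  53  81  83  82  77  74  75  75  82  92  83]
 [ 50  58  77  85  83  76  75  74  74  76  80  74]
 [ 54  62  77  85  82  79  74  74  75  75  74  75]]
```

View pics/c19.png

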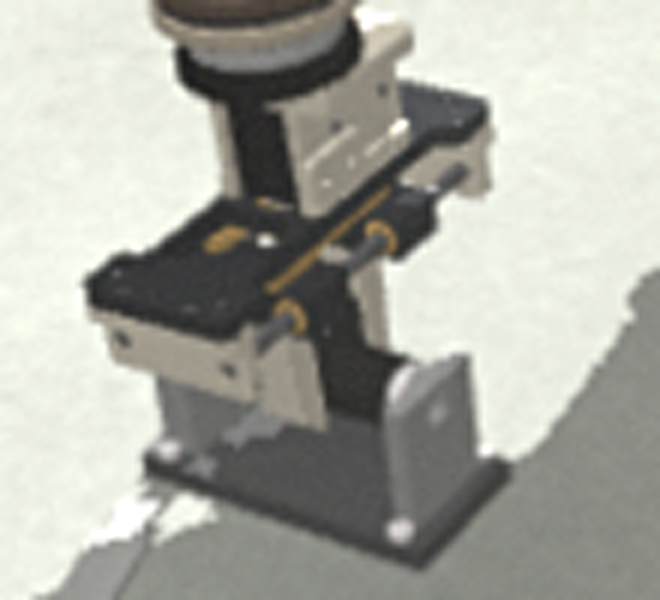

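The disc at (400,375) is against the low cheek and the axial force has started to drop, so the end is at the face. Nudge on to unload the hand before opening.

>>> {"api": "drive_tool", "payload": {"increments": [{"grip":1,"tx":0.0002,"ty":0.001,"tz":0,"turn":0},{"grip":1,"tx":0.0004,"ty":0.0019,"tz":0,"turn":0},{"grip":1,"tx":0.0004,"ty":0.0019,"tz":0,"turn":0}]}}

```text
clock: 19.95
position: [0.4806, -0.2189, 0.0463]
ee_rot: [-2.439, -1.936, -0.048]
force: [-0.2, 0.8, -3.1]
width: 0.34
```

```bash
python3 st.py
```

```text
perp 517.77 along -103.84 z 46.35 mm yaw -13.11 F p/a/z -0.4 0.7 -3.1 M [-0.36  0.04  0.07]
```

Rigid stop: 3 N of change with no motion, so the end is flush. Now a light downward press to check the plunger is on the groove floor.

>>> {"api": "drive_tool", "payload": {"increments": [{"grip":1,"tx":0,"ty":0,"tz":-0.001,"turn":0},{"grip":1,"tx":0,"ty":0,"tz":-0.002,"turn":0},{"grip":1,"tx":0,"ty":0,"tz":-0.002,"turn":0}]}}

```text
clock: 20.25
position: [0.4807, -0.2189, 0.0458]
ee_rot: [-2.439, -1.936, -0.048]
force: [-0.7, 2.7, 3.6]
width: 0.335
```

```bash
python3 st.py
```

```text
perp 517.93 along -103.77 z 45.78 mm yaw -13.12 F p/a/z -1.3 2.5 3.6 M [ 0.2   0.21 -0.03]
```

>>> {"api": "drive_tool", "payload": {"increments": [{"grip":1,"tx":0,"ty":0,"tz":-0.001,"turn":0},{"grip":1,"tx":0,"ty":0,"tz":-0.0025,"turn":0},{"grip":1,"tx":0,"ty":0,"tz":-0.0025,"turn":0}]}}

```text
clock: 20.55
position: [0.4808, -0.2188, 0.0448]
ee_rot: [-2.439, -1.936, -0.049]
force: [-0.1, 3.3, 3.8]
width: 0.337
```

```bash
python3 st.py
```

```text
perp 518.02 along -103.68 z 44.80 mm yaw -13.11 F p/a/z -0.9 3.2 3.8 M [ 0.28  0.18 -0.02]
```

>>> {"api": "drive_tool", "payload": {"increments": [{"grip":1,"tx":0,"ty":0,"tz":0.001,"turn":0},{"grip":-1,"tx":0,"ty":0,"tz":0.001,"turn":0},{"grip":-1,"tx":0,"ty":0,"tz":0.001,"turn":0},{"grip":-1,"tx":0,"ty":0,"tz":0.001,"turn":0},{"grip":-1,"tx":0,"ty":0,"tz":0.001,"turn":0},{"grip":-1,"tx":0,"ty":0,"tz":0.001,"turn":0},{"grip":-1,"tx":0,"ty":0,"tz":0.001,"turn":0},{"grip":-1,"tx":0,"ty":0,"tz":0.05,"turn":0},{"grip":-1,"tx":0,"ty":0,"tz":0.12,"turn":0},{"grip":-1,"tx":0,"ty":0,"tz":0.22,"turn":0},{"grip":-1,"tx":0,"ty":0.1,"tz":0.34,"turn":0},{"grip":-1,"tx":0,"ty":0.22,"tz":0.4,"turn":0},{"grip":-1,"tx":0,"ty":0.34,"tz":0.45,"turn":0},{"grip":-1,"tx":0,"ty":0.46,"tz":0.45,"turn":0},{"grip":-1,"tx":0,"ty":0.58,"tz":0.45,"turn":0},{"grip":-1,"tx":0,"ty":0.7,"tz":0.45,"turn":0},{"grip":-1,"tx":0,"ty":0.7,"tz":0.45,"turn":0}]}}

```text
clock: 22.25
position: [0.4803, 0.0676, 0.2248]
ee_rot: [-2.429, -1.945, -0.05]
force: [0.0, -0.5, -0.4]
width: 1.002
```

```bash
cat > fin.py <<'E'
from h import *
import sys
k=sys.argv[1];b=shot('scene','s'+k);a=shot('top','t'+k)
cv2.imwrite(f'pics/c{k}.png',np.hstack([cv2.resize(cv2.convertScaleAbs(i,alpha=al),(400,400),interpolation=cv2.INTER_CUBIC) for i,al in((a[175:235,335:395],2.2),(b[125:195,145:215],1.6))]))
E
python3 fin.py 20; python3 st.py
```

```text
perp 453.63 along 170.90 z 224.70 mm yaw -12.86 F p/a/z 0.6 -1.3 0.6 M [-0.18  0.08 -0.  ]
```

View pics/c20.png

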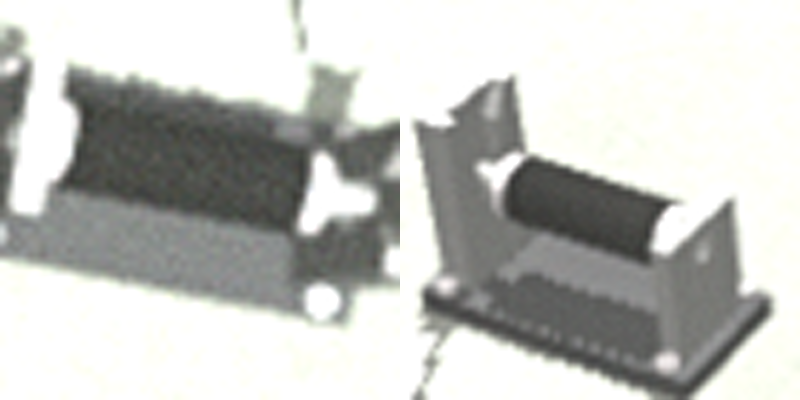

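Top view (left): rubber squarely between the cheeks, +y end on the low cheek (crop 70,140), plunger in the groove (350,198). Scene view (right): plunger at (490,170). Checking height and level numerically, with the roller in the rest as the level reference.

```bash
cat > lev.py <<'E'
from h import *
import sys
def ax(path,box,th):
    g=cv2.cvtColor(cv2.imread(path),cv2.COLOR_BGR2GRAY);x0,y0,x1,y1=box
    m=np.zeros_like(g);m[y0:y1,x0:x1]=(g[y0:y1,x0:x1]<th)*255
    m=cv2.morphologyEx(m,cv2.MORPH_OPEN,np.ones((5,5)))
    n,l,s,c=cv2.connectedComponentsWithStats(m);i=1+s[1:,4].argmax()
    P=np.argwhere(l==i)[:,::-1].astype(np.float32);(cx,cy),(w,h),a=cv2.minAreaRect(P)
    mu,ev=cv2.PCACompute(P,mean=None)
    return s[i,4],mu[0],np.degrees(np.arctan(ev[0,1]/ev[0,0]))
def pred(c,yaw,tilt):
    y=np.radians(yaw);u=np.array([-np.sin(y),np.cos(y),np.tan(np.radians(tilt))])
    q=proj('scene',[c-u*.044,c+u*.044,c]);d=q[1]-q[0];return q[2].round(2),np.degrees(np.arctan(d[1]/d[0])).round(2)
print('rest',ax('pics/s0_raw.png',(295,175,360,220),48));
for yw in(-10.5,-11.5):print('  pred',pred(np.array([.4885,.1665,.034]),yw,0))
k=sys.argv[1]
print('seat',ax(f'pics/s{k}_raw.png',(160,145,200,180),48))
y=np.radians(-13.15);n=np.array([np.cos(y),np.sin(y),0]);u=np.array([-np.sin(y),np.cos(y),0])
for z in(.060,.062,.064,.067):
  for t in(-3,0,3):
    print(z,t,*pred(n*.5170-u*.1060+[0,0,z],-13.15,t))
E
python3 lev.py 20
```

```text
rest (np.int32(166), array([326.8494 , 197.65059], dtype=float32), np.float32(15.224701))
  pred (array([327.65, 194.86]), np.float64(15.64))
  pred (array([327.65, 194.86]), np.float64(16.29))
seat (np.int32(157), array([174.94267, 162.76433], dtype=float32), np.float32(18.872957))
0.06 -3 [179.33 161.64] 20.46
0.06 0 [179.33 161.64] 17.92
0.06 3 [179.33 161.64] 15.27
0.062 -3 [179.24 161.01] 20.43
0.062 0 [179.24 161.01] 17.88
0.062 3 [179.24 161.01] 15.23
0.064 -3 [179.15 160.39] 20.39
0.064 0 [179.15 160.39] 17.85
0.064 3 [179.15 160.39] 15.19
0.067 -3 [179.01 159.44] 20.34
0.067 0 [179.01 159.44] 17.79
0.067 3 [179.01 159.44] 15.12
```

```bash
cat > edge.py <<'E'
from h import *
import sys
def edge(path,c0,c1,r0,slope,up):
    g=cv2.cvtColor(cv2.imread(path),cv2.COLOR_BGR2GRAY).astype(float);pts=[]
    for c in range(c0,c1):
        m=int(round(r0+(c-c0)*slope))           # row on the axis, inside rubber
        r=m
        while 0<r<383 and g[r,c]<65: r+=(-1 if up else 1)
        a,b=g[r,c],g[r+(1 if up else -1),c];pts.append((c,r+(1 if up else -1)*(a-65)/(a-b)))
    p=np.array(pts,np.float32);vx,vy,x,y=cv2.fitLine(p,cv2.DIST_HUBER,0,.01,.01).ravel()
    res=np.abs((p[:,1]-y)-(p[:,0]-x)*vy/vx)
    return np.degrees(np.arctan(vy/vx)).round(2),(y+(np.mean([c0,c1])-x)*vy/vx).round(2),np.median(res).round(2)
def sil(c,yaw,tilt,colmid,up):
    y=np.radians(yaw);u=np.array([-np.sin(y),np.cos(y),np.tan(np.radians(tilt))]);u/=np.linalg.norm(u)
    e=np.array(camera_info('scene')['eye'])-c;e-=u*(e@u);dd=np.linalg.norm(e);e/=dd;s=np.cross(u,e);s*=np.sign(s[2])*(1 if up else -1)
    o=.016*(s*np.sqrt(1-(.016/dd)**2)+e*.016/dd)
    q=proj('scene',[c+o-u*.038,c+o+u*.038]);d=q[1]-q[0];return np.degrees(np.arctan(d[1]/d[0])).round(2),(q[0,1]+(colmid-q[0,0])*d[1]/d[0]).round(2)
for up in(1,0):
    print('rest up' if up else 'rest low',edge('pics/s0_raw.png',315,340,192,.28,up),'pred',[sil(np.array([.4885,.1665,.034]),yw,0,327.5,up) for yw in(-10.5,-11.5)])
y=np.radians(-13.15);n=np.array([np.cos(y),np.sin(y),0]);u=np.array([-np.sin(y),np.cos(y),0])
for up in(1,0):
    print('seat',up,edge(f'pics/s{sys.argv[1]}_raw.png',169,188,159,.33,up))
    for z,t in((.062,-2),(.062,0),(.062,2),(.064,0)):print('   ',z,t,sil(n*.517-u*.106+[0,0,z],-13.15,t,178.5,up))
E
python3 edge.py 20
```

```text
rest up (np.float32(15.75), np.float64(188.87), np.float32(0.13)) pred [(np.float64(15.4), np.float64(188.0)), (np.float64(16.04), np.float64(187.98))]
rest low (np.float32(15.2), np.float64(201.26), np.float32(0.11)) pred [(np.float64(15.88), np.float64(201.65)), (np.float64(16.55), np.float64(201.67))]
seat 1 (np.float32(18.6), np.float64(155.93), np.float32(0.07))
    0.062 -2 (np.float64(19.21), np.float64(154.21))
    0.062 0 (np.float64(17.48), np.float64(154.3))
    0.062 2 (np.float64(15.7), np.float64(154.39))
    0.064 0 (np.float64(17.44), np.float64(153.69))
seat 0 (np.float32(18.49), np.float64(167.96), np.float32(0.05))
    0.062 -2 (np.float64(19.97), np.float64(167.33))
    0.062 0 (np.float64(18.29), np.float64(167.28))
    0.062 2 (np.float64(16.56), np.float64(167.25))
    0.064 0 (np.float64(18.25), np.float64(166.69))
```

Level within about 1° and, if anything, at the low end of its height range, which fits the thin pin resting on the hole's bottom edge. A light press (a few N) with shut fingers near the plunger end will confirm the plunger is on the floor.

>>> {"api": "drive_tool", "payload": {"newtons": 20, "increments": [{"grip":1,"tx":-0.02,"ty":-0.12,"tz":0,"turn":0},{"grip":1,"tx":-0.02,"ty":-0.24,"tz":0,"turn":0},{"grip":1,"tx":-0.02,"ty":-0.36,"tz":0,"turn":0},{"grip":1,"tx":-0.02,"ty":-0.48,"tz":0,"turn":0},{"grip":1,"tx":-0.02,"ty":-0.6,"tz":0,"turn":0},{"grip":1,"tx":-0.02,"ty":-0.72,"tz":0,"turn":0},{"grip":1,"tx":-0.02,"ty":-0.783,"tz":0,"turn":0},{"grip":1,"tx":-0.02,"ty":-0.783,"tz":0,"turn":0},{"grip":1,"tx":-0.02,"ty":-0.783,"tz":-0.1,"turn":0},{"grip":1,"tx":-0.02,"ty":-0.783,"tz":-0.2,"turn":0},{"grip":1,"tx":-0.02,"ty":-0.783,"tz":-0.27,"turn":0},{"grip":1,"tx":-0.02,"ty":-0.783,"tz":-0.31,"turn":0},{"grip":1,"tx":-0.02,"ty":-0.783,"tz":-0.335,"turn":0},{"grip":1,"tx":-0.02,"ty":-0.783,"tz":-0.345,"turn":0},{"grip":1,"tx":-0.02,"ty":-0.783,"tz":-0.345,"turn":0}]}}

```text
clock: 23.85
position: [0.4724, -0.2504, 0.0869]
ee_rot: [-2.435, -1.941, -0.048]
force: [0.7, 0.3, 0.2]
width: 0.003
```

```bash
python3 st.py
```

```text
perp 516.98 along -136.34 z 86.89 mm yaw -12.89 F p/a/z 0.6 0.4 0.2 M [-0.14  0.05  0.02]
```

Down 9.5 mm in small steps (the seated rubber top would be at about 78).

>>> {"api": "drive_tool", "payload": {"increments": [{"grip":1,"tx":0,"ty":0,"tz":-0.008,"turn":0},{"grip":1,"tx":0,"ty":0,"tz":-0.015,"turn":0},{"grip":1,"tx":0,"ty":0,"tz":-0.02,"turn":0},{"grip":1,"tx":0,"ty":0,"tz":-0.0235,"turn":0},{"grip":1,"tx":0,"ty":0,"tz":-0.0235,"turn":0}]}}

```text
clock: 24.35
position: [0.4728, -0.2504, 0.0778]
ee_rot: [-2.435, -1.941, -0.049]
force: [-0.5, 2.0, 4.2]
width: 0.002
```

```bash
python3 st.py
```

```text
perp 517.34 along -136.26 z 77.83 mm yaw -12.88 F p/a/z -0.9 1.9 4.2 M [0.07 0.16 0.06]
```

>>> {"api": "drive_tool", "payload": {"increments": [{"grip":1,"tx":0,"ty":0,"tz":-0.002,"turn":0},{"grip":1,"tx":0,"ty":0,"tz":-0.0035,"turn":0},{"grip":1,"tx":0,"ty":0,"tz":-0.0035,"turn":0}]}}

```text
clock: 24.65
position: [0.4735, -0.2506, 0.0774]
ee_rot: [-2.436, -1.942, -0.051]
force: [-2.2, 1.5, 12.5]
width: 0.005
```

```bash
python3 st.py
```

```text
perp 518.04 along -136.28 z 77.38 mm yaw -12.88 F p/a/z -2.5 0.9 12.5 M [ 0.3   0.48 -0.05]
```

Stiff (8 N for 0.45 mm, rubber top at 77.6): the plunger is on the floor. Retreating.

>>> {"api": "drive_tool", "payload": {"increments": [{"grip":1,"tx":0,"ty":0,"tz":0.01,"turn":0},{"grip":1,"tx":0,"ty":0,"tz":0.06,"turn":0},{"grip":1,"tx":0,"ty":0,"tz":0.16,"turn":0},{"grip":1,"tx":0,"ty":0,"tz":0.27,"turn":0},{"grip":1,"tx":0,"ty":0.1,"tz":0.35,"turn":0},{"grip":1,"tx":0,"ty":0.22,"tz":0.35,"turn":0},{"grip":1,"tx":0,"ty":0.34,"tz":0.35,"turn":0},{"grip":1,"tx":0,"ty":0.46,"tz":0.35,"turn":0},{"grip":1,"tx":0,"ty":0.58,"tz":0.35,"turn":0},{"grip":1,"tx":0,"ty":0.7,"tz":0.35,"turn":0},{"grip":1,"tx":0,"ty":0.7,"tz":0.35,"turn":0}]}}

```text
clock: 25.75
position: [0.473, 0.0366, 0.2172]
ee_rot: [-2.424, -1.952, -0.053]
force: [-0.0, -0.3, 0.0]
width: 0.007
```

```bash
python3 fin.py 21; python3 edge.py 21 | grep seat
```

```text
seat 1 (np.float32(18.79), np.float64(156.23), np.float32(0.07))
seat 0 (np.float32(18.36), np.float64(168.26), np.float32(0.03))
```

```bash
python3 -c "
from cell import *
print(observe()['clock']);print(sign_off())"
```

```text
25.85
the job is handed in; nothing more can be done
None
```

The idler roller is in the bracket, and I handed the job in at 25.9 s with the gripper clear of everything. `sign_off()` gives no verdict, so this rests on my own checks.

**What I did:**
- **First try failed:** I took the black roller from the rest and pushed the sprung pin into the groove. Its tip stuck by friction on the groove's back, and the roller pivoted about 9° in the fingers. When I raised it, the tip slid out over the top of the tall cheek.
- **Second try:** I tilted the roller the other way by pressing its end lightly on the low cheek's top. With a firmer grip I pushed the pin in again, slid it down to the floor, levelled the roller and let the spring drive the thin pin into the hole. Then I let go.

**Last checks:**
- **Flush end:** the roller met a rigid stop at the low cheek (3 N of change with no movement), and the picture after release showed its end on the cheek.
- **Pin on the floor:** pressing near the sprung pin with shut fingers met stiff resistance, 8 N for 0.45 mm, with the rubber's top at about 77.6 mm (78 mm expected).
- **Level:** about 1° off, thin-pin end slightly low. The pin probably rests on the hole's bottom edge.
- **Force:** I saw about 12.5 N at most from the hand, and estimate under 20 N on the bracket with the spring. I only read force at the end of each move, so brief peaks could have been missed.

**Did not agree or was not checked:**
- The camera put the roller 3–4 mm lower than the touch test did; I trusted the touch test.
- The final picture could not be viewed because the viewing limit was reached. Its measured edges showed the same tilt as before that press, with the roller about 0.3 pixel (roughly 1 mm) lower.
- I did not re-measure the knife, wrench and bottle; no move was planned near them.

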